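# Count out the hex standoffs on the workshop scale

### The job

Stand the empty blue bin squarely in the middle of the scale's steel platform, let go, and press the yellow tare key while the bin is still empty (never tare with standoffs in it). Then get every aluminium hex standoff into the bin: pick up by hand those lying loose, but do not pick any out of the orange caddy: lift it by its handle and tip it on the corner with the standoff bay's spout gap, over the bin, so that this bay alone empties and the brass thumb nuts stay in theirs. Stand the caddy upright and square in the middle of its black mat again, then press the green count key and after it the blue print key, one key at a time; leave the cup, the jar and the screwdriver alone, and leave the bin on the scale.

Things in the scene. Friction and masses are not known exactly. Their poses are not given: they have to be found in the camera images.
- bin: Open blue plastic bin, empty, on a fixed grey mat 3 mm thick. Origin: centre of the underside, z up. Base 160 (x) x 140 (y) mm, 75 mm high, inside 142 x 122 mm, floor 4 mm, straight walls 9 mm thick, 160 g. To lift it, pinch the middle of one wall from above
- platform (a point): Centre of the top of the scale's steel platform, 210 (x) x 190 (y) mm, 60 mm above the bench; axes of the scale. The scale is fixed, a white body 300 (x) x 215 (y) mm whose centre lies 45 mm from here towards its -x; at its -x end is the key panel, 43 mm above the bench
- tare_top (a point): Centre of the top of the yellow tare key (26 mm square cap, 12 mm above the panel). The three keys stand in a row 62 mm apart
- count_top (a point): Centre of the top of the green count key, same size, in the middle of the row
- print_top (a point): Centre of the top of the blue print key, same size
- tare_key (a joint): Travel of the yellow tare key: 0 up, 0.005 m fully down; it springs back; 5 N pushes it fully down, and it counts as pressed beyond 0.0035
- count_key (a joint): Travel of the green count key, as the tare key
- print_key (a joint): Travel of the blue print key, as the tare key
- caddy: Orange caddy on the black mat, 350 g. Origin: centre of the underside, z up. 150 (x) x 250 (y) mm, floor and walls 4 mm, walls 45 mm high, divider along x at y = 0. Bay at +y: hex standoffs; bay at -y: brass nuts. Black grip bar over the divider along x, 116 mm long, 14 mm thick (y), 22 mm tall, centre at (0, 0, 96) mm, 40 mm clear under it, posts at x = +-50 mm
- spout (a point): Middle of the standoff bay's spout gap, on the floor, at (-60, 112, 4) mm in the caddy's frame. Each bay has one gap, where the walls are missing at its outer front corner, (-x, +y) and (-x, -y): 60 mm of the side wall, 52 mm of the front wall; the floor goes on to the corner. The plastic is slippery (friction about 0.2)
- mat_caddy: Black rubber mat, the caddy's place, fixed: 190 (x) x 290 (y) x 3 mm. Origin: centre of its underside. It lies on one side of the scale or the other
- cup: White plastic cup, 100 mm wide and 125 mm tall, bystander. Origin: centre of the underside
- jar: White jar, 56 mm wide and 90 mm tall, bystander. Origin: centre of the underside
- screwdriver: Screwdriver with a wooden handle, 200 mm long, lying behind the scale, bystander
- bar0: Aluminium hex standoff, 60 mm long, 20 mm across flats, 50 g; lies in the caddy's +y bay at the start, or is absent. Origin: its centre; own x along its length
- bar1: Aluminium hex standoff, 60 mm long, 20 mm across flats, 50 g; lies in the caddy's +y bay at the start, or is absent. Origin: its centre; own x along its length
- bar2: Aluminium hex standoff, 60 mm long, 20 mm across flats, 50 g; lies in the caddy's +y bay at the start, or is absent. Origin: its centre; own x along its length
- bar3: Aluminium hex standoff, 60 mm long, 20 mm across flats, 50 g; lies in the caddy's +y bay at the start, or is absent. Origin: its centre; own x along its length
- stray0: The same aluminium hex standoff (60 mm long, 20 mm across flats, 50 g), lying loose on the grey mat at the start, or absent. Origin: its centre; own x along its length
- stray1: The same aluminium hex standoff (60 mm long, 20 mm across flats, 50 g), lying loose on the grey mat at the start, or absent. Origin: its centre; own x along its length
- stray2: The same aluminium hex standoff (60 mm long, 20 mm across flats, 50 g), lying loose on the grey mat at the start, or absent. Origin: its centre; own x along its length
- nut0: Brass thumb nut, a disc 40 mm wide and 16 mm thick with a hub to 26 mm, 50 g; in the caddy's -y bay, or absent. Origin: centre of the underside
- nut1: Brass thumb nut, a disc 40 mm wide and 16 mm thick with a hub to 26 mm, 50 g; in the caddy's -y bay, or absent. Origin: centre of the underside
- nut2: Brass thumb nut, a disc 40 mm wide and 16 mm thick with a hub to 26 mm, 50 g; in the caddy's -y bay, or absent. Origin: centre of the underside
Things that resemble listed ones, but are neither listed nor needed, are in the scene too. What is shaped like the stray0 but brown or purple is not meant.

How it is judged:
On the way, in this order (a step that is already met when the one before it is completed fails the run):
1. the empty bin stands squarely on the scale's platform, let go (horizontal distance between bin and platform below 0.03 m and z of bin in the frame of platform between -0.006 and 0.006 m and angle between bin's own z axis and vertical below 0.06 rad and (angle between the x axis of bin and the x axis of platform, either way round below 0.3 rad or angle between the y axis of bin and the x axis of platform, either way round below 0.3 rad) and contact force between the fingers and bin below 0.3 N), for 0.2 s.
2. the yellow tare key is pressed with the empty bin on the platform (value of joint tare_key above 0.0035 m and horizontal distance between bin and platform below 0.03 m and z of bin in the frame of platform between -0.006 and 0.006 m and angle between bin's own z axis and vertical below 0.06 rad and (angle between the x axis of bin and the x axis of platform, either way round below 0.3 rad or angle between the y axis of bin and the x axis of platform, either way round below 0.3 rad) and not (x of bar0 in the frame of bin between -0.072 and 0.072 m and y of bar0 in the frame of bin between -0.062 and 0.062 m and z of bar0 in the frame of bin between 0 and 0.075 m) and not (x of bar1 in the frame of bin between -0.072 and 0.072 m and y of bar1 in the frame of bin between -0.062 and 0.062 m and z of bar1 in the frame of bin between 0 and 0.075 m) and not (x of bar2 in the frame of bin between -0.072 and 0.072 m and y of bar2 in the frame of bin between -0.062 and 0.062 m and z of bar2 in the frame of bin between 0 and 0.075 m) and not (x of bar3 in the frame of bin between -0.072 and 0.072 m and y of bar3 in the frame of bin between -0.062 and 0.062 m and z of bar3 in the frame of bin between 0 and 0.075 m) and not (x of stray0 in the frame of bin between -0.072 and 0.072 m and y of stray0 in the frame of bin between -0.062 and 0.062 m and z of stray0 in the frame of bin between 0 and 0.075 m) and not (x of stray1 in the frame of bin between -0.072 and 0.072 m and y of stray1 in the frame of bin between -0.062 and 0.062 m and z of stray1 in the frame of bin between 0 and 0.075 m) and not (x of stray2 in the frame of bin between -0.072 and 0.072 m and y of stray2 in the frame of bin between -0.062 and 0.062 m and z of stray2 in the frame of bin between 0 and 0.075 m)), for 0.02 s.
3. the caddy is tipped with the spout of the standoff bay over the bin (angle between caddy's own z axis and vertical above 0.2 rad and horizontal distance between spout and bin below 0.11 m and z of spout in the frame of bin above 0.03 m), for 0.1 s.
4. every standoff lies in the bin, and the caddy stands on its mat, let go (x of bar0 in the frame of bin between -0.072 and 0.072 m and y of bar0 in the frame of bin between -0.062 and 0.062 m and z of bar0 in the frame of bin between 0 and 0.072 m and x of bar1 in the frame of bin between -0.072 and 0.072 m and y of bar1 in the frame of bin between -0.062 and 0.062 m and z of bar1 in the frame of bin between 0 and 0.072 m and x of bar2 in the frame of bin between -0.072 and 0.072 m and y of bar2 in the frame of bin between -0.062 and 0.062 m and z of bar2 in the frame of bin between 0 and 0.072 m and x of bar3 in the frame of bin between -0.072 and 0.072 m and y of bar3 in the frame of bin between -0.062 and 0.062 m and z of bar3 in the frame of bin between 0 and 0.072 m and x of stray0 in the frame of bin between -0.072 and 0.072 m and y of stray0 in the frame of bin between -0.062 and 0.062 m and z of stray0 in the frame of bin between 0 and 0.072 m and x of stray1 in the frame of bin between -0.072 and 0.072 m and y of stray1 in the frame of bin between -0.062 and 0.062 m and z of stray1 in the frame of bin between 0 and 0.072 m and x of stray2 in the frame of bin between -0.072 and 0.072 m and y of stray2 in the frame of bin between -0.062 and 0.062 m and z of stray2 in the frame of bin between 0 and 0.072 m and horizontal distance between bin and platform below 0.03 m and z of bin in the frame of platform between -0.006 and 0.006 m and angle between each of bin, caddy's own z axis and vertical below 0.06 rad and (angle between the x axis of bin and the x axis of platform, either way round below 0.3 rad or angle between the y axis of bin and the x axis of platform, either way round below 0.3 rad) and horizontal distance between caddy and mat_caddy below 0.035 m and z of caddy in the frame of mat_caddy below 0.009 m and angle between the x axis of caddy and the x axis of mat_caddy, either way round below 0.3 rad and contact force between the fingers and caddy below 0.3 N), for 0.2 s.
5. the green count key is pressed with all standoffs in the bin (value of joint count_key above 0.0035 m and x of bar0 in the frame of bin between -0.072 and 0.072 m and y of bar0 in the frame of bin between -0.062 and 0.062 m and z of bar0 in the frame of bin between 0 and 0.072 m and x of bar1 in the frame of bin between -0.072 and 0.072 m and y of bar1 in the frame of bin between -0.062 and 0.062 m and z of bar1 in the frame of bin between 0 and 0.072 m and x of bar2 in the frame of bin between -0.072 and 0.072 m and y of bar2 in the frame of bin between -0.062 and 0.062 m and z of bar2 in the frame of bin between 0 and 0.072 m and x of bar3 in the frame of bin between -0.072 and 0.072 m and y of bar3 in the frame of bin between -0.062 and 0.062 m and z of bar3 in the frame of bin between 0 and 0.072 m and x of stray0 in the frame of bin between -0.072 and 0.072 m and y of stray0 in the frame of bin between -0.062 and 0.062 m and z of stray0 in the frame of bin between 0 and 0.072 m and x of stray1 in the frame of bin between -0.072 and 0.072 m and y of stray1 in the frame of bin between -0.062 and 0.062 m and z of stray1 in the frame of bin between 0 and 0.072 m and x of stray2 in the frame of bin between -0.072 and 0.072 m and y of stray2 in the frame of bin between -0.062 and 0.062 m and z of stray2 in the frame of bin between 0 and 0.072 m and horizontal distance between bin and platform below 0.03 m and z of bin in the frame of platform between -0.006 and 0.006 m and angle between bin's own z axis and vertical below 0.06 rad and (angle between the x axis of bin and the x axis of platform, either way round below 0.3 rad or angle between the y axis of bin and the x axis of platform, either way round below 0.3 rad)), for 0.02 s.
6. the blue print key is pressed (value of joint print_key above 0.0035 m and value of joint count_key below 0.0015 m and x of bar0 in the frame of bin between -0.072 and 0.072 m and y of bar0 in the frame of bin between -0.062 and 0.062 m and z of bar0 in the frame of bin between 0 and 0.072 m and x of bar1 in the frame of bin between -0.072 and 0.072 m and y of bar1 in the frame of bin between -0.062 and 0.062 m and z of bar1 in the frame of bin between 0 and 0.072 m and x of bar2 in the frame of bin between -0.072 and 0.072 m and y of bar2 in the frame of bin between -0.062 and 0.062 m and z of bar2 in the frame of bin between 0 and 0.072 m and x of bar3 in the frame of bin between -0.072 and 0.072 m and y of bar3 in the frame of bin between -0.062 and 0.062 m and z of bar3 in the frame of bin between 0 and 0.072 m and x of stray0 in the frame of bin between -0.072 and 0.072 m and y of stray0 in the frame of bin between -0.062 and 0.062 m and z of stray0 in the frame of bin between 0 and 0.072 m and x of stray1 in the frame of bin between -0.072 and 0.072 m and y of stray1 in the frame of bin between -0.062 and 0.062 m and z of stray1 in the frame of bin between 0 and 0.072 m and x of stray2 in the frame of bin between -0.072 and 0.072 m and y of stray2 in the frame of bin between -0.062 and 0.062 m and z of stray2 in the frame of bin between 0 and 0.072 m and horizontal distance between bin and platform below 0.03 m and z of bin in the frame of platform between -0.006 and 0.006 m and angle between bin's own z axis and vertical below 0.06 rad and (angle between the x axis of bin and the x axis of platform, either way round below 0.3 rad or angle between the y axis of bin and the x axis of platform, either way round below 0.3 rad)), for 0.02 s.
At the end, for the whole second after the job is handed in: Every standoff lies inside the bin, below its rim; the bin stands level on the platform, within 30 mm of its centre and 0.3 rad; the caddy stands level on the black mat, within 35 mm of its centre and 0.3 rad (either way round), with every nut in its own bay; all keys up, all at rest (all of step 4 and contact force between the fingers and bin below 0.3 N and y of nut0 in the frame of caddy between -0.13 and 0 m and x of nut0 in the frame of caddy between -0.08 and 0.08 m and z of nut0 in the frame of caddy between -0.01 and 0.06 m and y of nut1 in the frame of caddy between -0.13 and 0 m and x of nut1 in the frame of caddy between -0.08 and 0.08 m and z of nut1 in the frame of caddy between -0.01 and 0.06 m and y of nut2 in the frame of caddy between -0.13 and 0 m and x of nut2 in the frame of caddy between -0.08 and 0.08 m and z of nut2 in the frame of caddy between -0.01 and 0.06 m and value of joint each of tare_key, count_key, print_key below 0.0015 m and linear speed of each of caddy, bin below 0.02 m/s); the robot touches nothing.
It fails at once if a thumb nut leaves its bay of the caddy (not (y of nut0 in the frame of caddy between -0.13 and 0 m and x of nut0 in the frame of caddy between -0.08 and 0.08 m and z of nut0 in the frame of caddy between -0.01 and 0.06 m) or not (y of nut1 in the frame of caddy between -0.13 and 0 m and x of nut1 in the frame of caddy between -0.08 and 0.08 m and z of nut1 in the frame of caddy between -0.01 and 0.06 m) or not (y of nut2 in the frame of caddy between -0.13 and 0 m and x of nut2 in the frame of caddy between -0.08 and 0.08 m and z of nut2 in the frame of caddy between -0.01 and 0.06 m)).
It fails at once if the fingers take hold of a standoff inside the caddy ((contact force between the fingers and bar0 above 1 N and x of bar0 in the frame of caddy between -0.075 and 0.075 m and y of bar0 in the frame of caddy between -0.125 and 0.125 m and z of bar0 in the frame of caddy between 0 and 0.06 m) or (contact force between the fingers and bar1 above 1 N and x of bar1 in the frame of caddy between -0.075 and 0.075 m and y of bar1 in the frame of caddy between -0.125 and 0.125 m and z of bar1 in the frame of caddy between 0 and 0.06 m) or (contact force between the fingers and bar2 above 1 N and x of bar2 in the frame of caddy between -0.075 and 0.075 m and y of bar2 in the frame of caddy between -0.125 and 0.125 m and z of bar2 in the frame of caddy between 0 and 0.06 m) or (contact force between the fingers and bar3 above 1 N and x of bar3 in the frame of caddy between -0.075 and 0.075 m and y of bar3 in the frame of caddy between -0.125 and 0.125 m and z of bar3 in the frame of caddy between 0 and 0.06 m)).
It fails at once if the tare key is pressed with a standoff in the bin (value of joint tare_key above 0.0035 m and (not (not (x of bar0 in the frame of bin between -0.072 and 0.072 m and y of bar0 in the frame of bin between -0.062 and 0.062 m and z of bar0 in the frame of bin between 0 and 0.075 m)) or not (not (x of bar1 in the frame of bin between -0.072 and 0.072 m and y of bar1 in the frame of bin between -0.062 and 0.062 m and z of bar1 in the frame of bin between 0 and 0.075 m)) or not (not (x of bar2 in the frame of bin between -0.072 and 0.072 m and y of bar2 in the frame of bin between -0.062 and 0.062 m and z of bar2 in the frame of bin between 0 and 0.075 m)) or not (not (x of bar3 in the frame of bin between -0.072 and 0.072 m and y of bar3 in the frame of bin between -0.062 and 0.062 m and z of bar3 in the frame of bin between 0 and 0.075 m)) or not (not (x of stray0 in the frame of bin between -0.072 and 0.072 m and y of stray0 in the frame of bin between -0.062 and 0.062 m and z of stray0 in the frame of bin between 0 and 0.075 m)) or not (not (x of stray1 in the frame of bin between -0.072 and 0.072 m and y of stray1 in the frame of bin between -0.062 and 0.062 m and z of stray1 in the frame of bin between 0 and 0.075 m)) or not (not (x of stray2 in the frame of bin between -0.072 and 0.072 m and y of stray2 in the frame of bin between -0.062 and 0.062 m and z of stray2 in the frame of bin between 0 and 0.075 m)))).
It fails at once if two keys are pressed at once (value of joint each of tare_key, count_key above 0.0035 m or value of joint each of count_key, print_key above 0.0035 m or value of joint each of tare_key, print_key above 0.0035 m).
It fails at once if the cup, the jar or the screwdriver is moved more than 40 mm (distance of any of cup, jar, screwdriver from where it was at the start of the episode above 0.04 m).
Of bar0, bar1, bar2, bar3 only 2 to 4 are there at a start; the rules pass over those that are not, and their reading is None.
Of stray0, stray1, stray2 only 2 to 3 are there at a start; the rules pass over those that are not, and their reading is None.
Of nut0, nut1, nut2 only 2 to 3 are there at a start; the rules pass over those that are not, and their reading is None.
At some moment in a run one of stray0, stray1, stray2 may be knocked a few centimetres aside while the robot is not near it.
It also fails if it takes over 200 s, if anything falls off the work surface, if the arm or the gripper's body presses on something with over 40 N, if the wrist force passes 120 N, or if a joint passes its speed limit or range.

### The arm

A 6-joint arm with a two-finger parallel gripper is mounted at the origin on the work surface. World frame = base frame: x ahead of the robot, y to its left, z up, the work surface at z = 0. Lengths are in m, angles in rad, forces in N, time in s.
With the tool pointing down it reaches from about 0.4 to 0.825 m from the base axis. Payload 7 kg.
Tool frame: the origin (TCP) lies at the centre of the arm's flange, where the gripper is bolted on; the fingertips stand 178 mm ahead of it and the grasp point (between the pads) lies arm.tcp_to_grasp ahead of it (arm.tcp_to_grasp is the distance from the TCP to the grasp point, in m); z points along the fingers, y is the direction in which the jaws open and shut (so a half turn about z gives the same grasp; the last joint's range is limited). The gripper opens to 88 mm and grips with 3 to 60 N. Pads are 19 mm wide; open, the fingers measure 130 mm over their backs; the gripper's body (78 mm by 193 mm) begins 47 mm behind the grasp point.
Start: joints at [1.638, 0.359, 0.012, 0, -1.224, -0.288], TCP at [0.148, 0.659, 0.405] pointing down, gripper open.
Joint ranges: [-3.07, 3.07], [-1.43, 2.12], [-1.02, 1.25], [-3.03, 1.67], [-3.05, -0], [-3.03, 3.03]. Speed limits (rad/s): [2.39, 2.39, 3.01, 3.14, 3.14, 3.14].

### API

Orientations are given as [roll, pitch, yaw] about the fixed x, y, z axes, in that order (R = Rz(yaw) Ry(pitch) Rx(roll)).
In Python, from station import arm gives the robot as it stands.
- The arm moves only by the tool move_arm, never from a script. Its argument "deltas" is a list of rows, each a list of 6 numbers: the shift along the world's x, y, z in mm, then the turn, a rotation vector about the world's x, y, z in degrees. In form: [[tx, ty, tz, ax, ay, az], ...]. A call has exactly 5 rows; each row shifts and turns the commanded pose from where the row before left it; what a row does not reach is not made up. A row lasts 1/12 s, in which the tool goes at most 41.7 mm and 7.16 degrees, less where a joint would pass 70% of its speed; a pose out of reach is approached as far as the arm can. A call with a gripper value outside its range is refused whole. "claw" is the closure in counts, from 0 (fully open) to 255 (shut), set as the call begins (left out, the last holds). The fingers move at their own pace and stop on an object; "squeeze" is the grip in N (left out, the last holds). Time passes only in rows, so rows that do not move let the fingers close, or fill a call up. It gives the time, the measured TCP pose, the force and the opening at its end, in the units of the state.
- arm.get_state(): the state, without advancing time (a new reading comes with each control period).
- arm.grab_frame(name): name is "scene" or "top" or "wrist"; returns the picture (420x560x3 uint8, red, green, blue); there is no depth.
- arm.calibration(name): a dict with "intrinsics" (3x3 intrinsics, pixels), "k1" (the pictures are not rectified: a ray, as slopes to the right and down, at radius r is drawn at 1 + k1 r^2 times it, then the intrinsics apply), "T" (4x4, takes a point from camera to world coordinates); the wrist camera has in their place "mount" (4x4, takes a point from camera to tool coordinates, whose origin is the TCP and whose axes are the flange's). Camera axes: x right, y up, looking along -z (the intrinsics and any distortion apply to the point x, -y, -z); pixel columns grow to the right and rows downward; lengths in m; the calibration is good to about 2 mm. A picture is of the moment at which its call begins: read the wrist's pose just before it. calibration takes no time and is no camera call.
- arm.job_done(): hands the job in, once; it reports no verdict.
Trained networks look in the newest picture that a camera, given by its name, has taken for a name from the list of things; names that differ only in an ending like _2 or _b are one class to them, and where a whole thing is asked for, a point or a joint stands for the part that bears it (a point fixed in the world has none). Each returns a list of dicts, best first, with "score" (0 to 1); they miss things now and then, are a little off and sometimes report something else, mostly with a low value. They report only what shows in the picture. A call takes as long as a camera call. They do not tell look-alikes from the thing itself.
- arm.spot_in(thing, camera): "xy" ([column, row] in pixels, amid what is visible of it).
- arm.masks_of(thing, camera): "pixels" (420x560 bool, what is visible of it) and "xy" ([column, row] in pixels, amid what is visible of it).
- arm.spot_point(thing, camera): "xy" ([column, row] in pixels: a listed point, or the origin of a listed thing).
The state is a dict: "t": time; "q": joint angles; "qd": joint speeds; "joint_efforts": joint torques, N m; "eef_pos": TCP position; "ee_rot": TCP orientation; "force": force on the tool from outside, world axes, zero at the start; "moment": the same for the moment, N m; "width": finger opening in m.
Only numpy, scipy, OpenCV 4.12 (cv2) and the standard library are available. Lean on these libraries where they do the work, as an engineer would, in place of code of your own. Each camera call takes 0.05 s, during which the arm holds its last target. There are 200 camera calls.

## Working session

There is one attempt and no reset: what is moved stays moved. The work goes in short steps, Python scripts to look and compute and a tool call to move; the robot and the scene stay as the last step left them, time stands still between calls to the robot, and variables do not carry over. Pictures are saved under pics/ and viewed, about 12 in all and at most 16, crops included, and the job is handed in when it is done.

Besides the shell and the picture viewer there is one more tool, called after "Request:" as name(argument=value, ...), one argument or row to a line, values as JSON. move_arm: Moves the arm, as the interface text tells. Its arguments: {"type":"object","properties":{"deltas":{"type":"array","items":{"type":"array","items":{"type":"number"}}},"claw":{"type":"number"},"squeeze":{"type":"number"}},"required":["deltas"]}

```bash
mkdir -p pics; ls; cat > h.py <<'E'
import numpy as np, cv2
from station import arm
from scipy.spatial.transform import Rotation as R
def camT(name):
    c=arm.calibration(name)
    if 'T' in c: return c,np.array(c['T'])
    s=arm.get_state(); M=np.eye(4); M[:3,:3]=R.from_euler('xyz',s['ee_rot']).as_matrix(); M[:3,3]=s['eef_pos']
    return c,M@np.array(c['mount'])
def px2w(name,uv,z,CT=None):
    c,T=CT or camT(name); K=np.array(c['intrinsics']); uv=np.atleast_2d(np.array(uv,float))
    d=(np.c_[uv,np.ones(len(uv))]@np.linalg.inv(K).T)[:,:2]
    u=d.copy()
    for _ in range(20): u=d/(1+c['k1']*(u**2).sum(1,keepdims=True))
    r=np.c_[u[:,0],-u[:,1],-np.ones(len(u))]@T[:3,:3].T
    o=T[:3,3]; return o+r*((z-o[2])/r[:,2])[:,None]
def w2px(name,P,CT=None):
    c,T=CT or camT(name); P=np.atleast_2d(P); p=(P-T[:3,3])@T[:3,:3]
    u=np.c_[p[:,0]/-p[:,2],-p[:,1]/-p[:,2]]; u=u*(1+c['k1']*(u**2).sum(1,keepdims=True))
    return (np.c_[u,np.ones(len(u))]@np.array(c['intrinsics']).T)[:,:2]
def snap(name,fn):
    f=arm.grab_frame(name); cv2.imwrite('pics/'+fn,f[:,:,::-1]); return f
E
python3 - <<'E'
from h import *
snap('top','a.png'); snap('scene','b.png')
im=np.hstack([cv2.imread('pics/a.png'),cv2.imread('pics/b.png')]); 
s=arm.get_state(); print(s, arm.tcp_to_grasp)
for n in ('top','scene'):
    T=np.array(arm.calibration(n)['T']); print(n,T.round(3).tolist())
for th,z in [('bin',0.003),('tare_top',.055),('count_top',.055),('print_top',.055),('platform',.06),('caddy',.003),('spout',.007),('mat_caddy',0),('cup',0),('jar',0)]:
    try: print(th,[(d['score'],np.round(d['xy']),px2w('top',d['xy'],z)[0].round(3)) for d in arm.spot_point(th,'top')[:3]])
    except Exception as e: print(th,e)
for th,z in [('stray0',0.013),('bar0',.017),('nut0',.01),('screwdriver',.01)]:
    print(th,[(round(d['score'],2),np.round(d['xy']),px2w('top',d['xy'],z)[0].round(3)) for d in arm.spot_in(th,'top')[:8]])
E
```

```text
pics
{'t': 0.1, 'q': array([ 1.63806790e+00,  3.59307514e-01,  1.11911892e-02, -3.12593015e-04,
       -1.22411313e+00, -2.88084119e-01]), 'qd': array([-0.00112089, -0.00115126,  0.00285702,  0.00096798,  0.00042403,
       -0.00161947]), 'joint_efforts': array([-1.30361874e-03, -5.84164774e+01,  2.93752116e+01,  7.01566100e+00,
        1.01268993e-02, -4.82989708e-05]), 'eef_pos': array([0.14781408, 0.65844862, 0.40383819]), 'ee_rot': array([ 3.14013509e+00, -1.25444892e-04, -2.20918882e-01]), 'force': array([-0.06199285, -0.50620437,  0.02522157]), 'moment': array([0.04948805, 0.01748942, 0.04989599]), 'width': 0.08754202299215705} 0.1593
top [[0.024, 0.981, -0.194, 0.252], [-1.0, 0.023, -0.005, 0.02], [0.0, 0.194, 0.981, 1.456], [0.0, 0.0, 0.0, 1.0]]
scene [[-0.873, -0.354, 0.336, 0.951], [0.488, -0.606, 0.628, 0.818], [-0.019, 0.712, 0.702, 0.97], [0.0, 0.0, 0.0, 1.0]]
bin [(0.68, array([371., 220.]), array([ 0.517, -0.253,  0.003])), (0.67, array([180., 196.]), array([0.572, 0.297, 0.003]))]
tare_top [(0.7, array([282., 130.]), array([0.763, 0.007, 0.055])), (0.52, array([395., 
[... 768 characters left out ...]
13])), (0.59, array([139., 241.]), array([0.44 , 0.405, 0.013])), (0.56, array([195., 257.]), array([0.398, 0.244, 0.013])), (0.55, array([169., 244.]), array([0.432, 0.318, 0.013])), (0.53, array([255., 282.]), array([0.332, 0.074, 0.013])), (0.46, array([156., 300.]), array([0.276, 0.346, 0.013]))]
bar0 [(0.57, array([372., 219.]), array([ 0.518, -0.254,  0.017])), (0.55, array([372., 244.]), array([ 0.446, -0.252,  0.017])), (0.45, array([374., 232.]), array([ 0.481, -0.259,  0.017]))]
nut0 [(0.74, array([414., 224.]), array([ 0.506, -0.374,  0.01 ])), (0.63, array([426., 240.]), array([ 0.46 , -0.408,  0.01 ])), (0.54, array([417., 211.]), array([ 0.545, -0.385,  0.01 ]))]
screwdriver []
```

View pics/a.png

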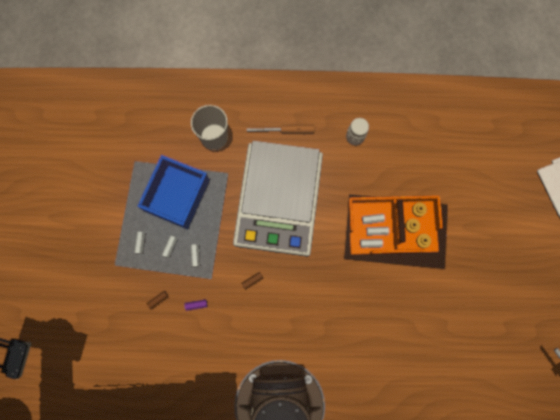

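View pics/b.png

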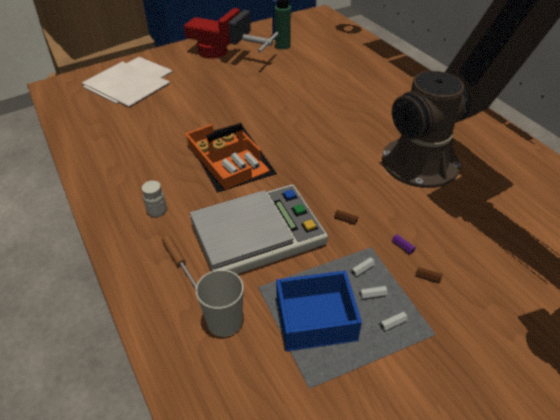

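The top view shows the scale in the middle with its keys towards the robot: tare (250,236), count (273,239), print (296,241). The bin is at (175,192) with three white strays at (139,241), (169,244) and (195,257). The caddy is at (395,225), with 3 bars and 3 nuts. The brown and purple bars are decoys.

I'll fit the poses by silhouette.

```bash
cat >> h.py <<'E'
from scipy.optimize import minimize
def box(lx,ly,z0,z1,cx=0,cy=0):
    return np.array([[cx+sx*lx/2,cy+sy*ly/2,z] for sx in(-1,1) for sy in(-1,1) for z in(z0,z1)])
def place(P,x,y,yaw,z=0):
    c,s=np.cos(yaw),np.sin(yaw); return np.c_[x+c*P[:,0]-s*P[:,1],y+s*P[:,0]+c*P[:,1],P[:,2]+z]
def fit(name,mask,P,x0,CT=None):
    CT=CT or camT(name); c=cv2.findContours(mask.astype(np.uint8),cv2.RETR_EXTERNAL,cv2.CHAIN_APPROX_NONE)[0]
    pts=np.vstack([k for k in c if cv2.contourArea(k)>25]); hm=np.zeros(mask.shape,np.uint8); 
    cv2.fillConvexPoly(hm,cv2.convexHull(pts),255); hm=cv2.resize(hm,None,fx=3,fy=3)>127
    def cost(v):
        q=w2px(name,place(P,v[0],v[1],v[2]),CT); m=np.zeros(hm.shape,np.uint8)
        cv2.fillConvexPoly(m,cv2.convexHull((((q+.5)*3)*16).astype(np.int32)),255,shift=4)
        m=m>0; return 1-(m&hm).sum()/(m|hm).sum()
    best=None
    for dy in(-.3,0,.3):
        r=minimize(cost,[x0[0],x0[1],x0[2]+dy],method='Nelder-Mead',options=dict(initial_simplex=np.array([[x0[0],x0[1],x0[2]+dy]]*4)+np.vstack([np.zeros(3),np.diag([.015,.015,.15])])))
        if best is None or r.fun<best.fun: best=r
    return best.x.round(4),round(best.fun,3)
E
python3 - <<'E'
from h import *
f=cv2.imread('pics/a.png'); hsv=cv2.cvtColor(f,cv2.COLOR_BGR2HSV); H,S,V=cv2.split(hsv)
def reg(m,x0,x1,y0,y1):
    o=np.zeros_like(m); o[y0:y1,x0:x1]=m[y0:y1,x0:x1]; return o
def big(m):
    n,l,s,_=cv2.connectedComponentsWithStats(m.astype(np.uint8)); return l==1+s[1:,4].argmax()
b=big(reg((H>100)&(H<130)&(S>120),120,225,140,245)); print('bin',b.sum(),fit('top',b,box(.16,.14,.003,.078),[.56,.29,-.4]))
o=reg((H>3)&(H<16)&(S>200)&(V>130),340,450,185,262); print('caddy',o.sum(),fit('top',big(o),box(.15,.25,.003,.048),[.504,-.318,0]))
m=reg((V<45),340,460,185,275); 
print('black+caddy',fit('top',m|big(o),np.vstack([box(.19,.29,0,.003),place(box(.15,.25,.003,.048),.015,.005,0)]),[.49,-.32,0]))
s=big(reg((S<70)&(V>90),230,330,135,260)); print('scale',s.sum(),fit('top',s,np.vstack([box(.3,.215,0,.043,-.045),box(.21,.19,.05,.06)]),[.609,.007,-.05]))
for k in ('tare_key','count_key','print_key'):
    print(k,[(round(d['score'],2),np.round(d['xy'],1),px2w('top',d['xy'],.053)[0].round(3)) for d in arm.masks_of(k,'top')[:3]])
for th in ('cup','screwdriver'):print(th,[(round(d['score'],2),np.round(d['xy'])) for d in arm.spot_in(th,'top')[:2]])
vis=f.copy()
vis[b]=(0,255,255); vis[big(o)]=(255,255,0); vis[m]=(255,0,255); vis[s]=(0,255,0)
z=np.hstack([cv2.resize(v[120:280,110:460],None,fx=2.2,fy=1.8*1.2) for v in (f,)]); z2=cv2.resize(vis[120:280,110:460],None,fx=1.6,fy=1.6)
cv2.imwrite('pics/c.png',np.vstack([cv2.resize(f[120:280,110:460],(660,300)),cv2.resize(vis[120:280,110:460],(660,300))]))
E
```

```text
bin 2556 (array([ 0.5791,  0.3115, -0.4103]), np.float64(0.105))
caddy 3164 (array([ 0.5031, -0.3156,  0.0333]), np.float64(0.055))
black+caddy (array([ 0.5073, -0.3252,  0.1791]), np.float64(0.214))
scale 7535 (array([ 0.615 ,  0.0086, -0.1125]), np.float64(0.02))
tare_key []
count_key [(0.65, array([272.3, 238. ]), array([0.451, 0.027, 0.053]))]
print_key [(0.63, array([297.4, 242. ]), array([ 0.442, -0.041,  0.053]))]
cup [(0.89, array([211., 123.]))]
screwdriver []
```

View pics/c.png

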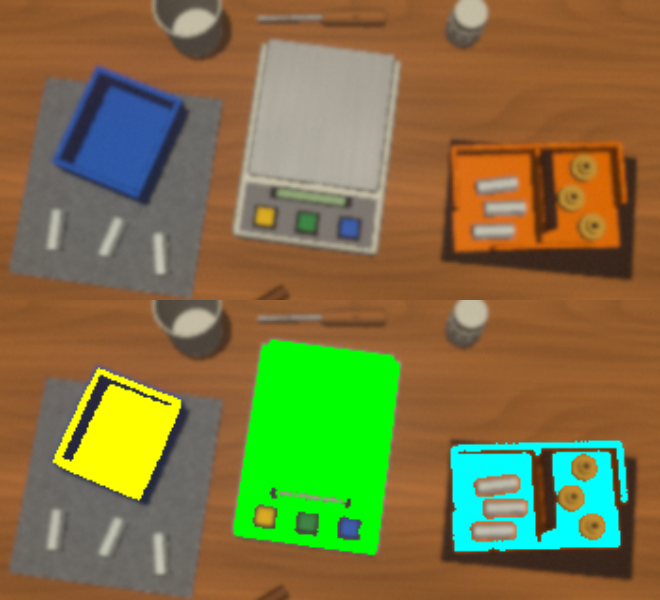

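```bash
python3 - <<'E'
from h import *
f=cv2.imread('pics/a.png'); hsv=cv2.cvtColor(f,cv2.COLOR_BGR2HSV); H,S,V=cv2.split(hsv)
def reg(m,x0,x1,y0,y1):
    o=np.zeros_like(m); o[y0:y1,x0:x1]=m[y0:y1,x0:x1]; return o
def big(m):
    n,l,s,_=cv2.connectedComponentsWithStats(m.astype(np.uint8)); return l==1+s[1:,4].argmax()
b=big(reg((H>95)&(H<140)&(S>60),120,225,140,245))
for x0 in([.56,.29,-.4],[.57,.3,1.1]): print('bin',b.sum(),fit('top',b,box(.16,.14,.003,.078),x0))
q=np.array([[450,140],[635,157],[632,277],[442,262]])*[350/660,160/300]+[110,120]
P=px2w('top',q,.003); print('mat',P.round(3).tolist(),P.mean(0))
E
```

```text
bin 3237 (array([ 0.5774,  0.3086, -0.365 ]), np.float64(0.017))
bin 3237 (array([0.5789, 0.3095, 1.3516]), np.float64(0.169))
mat [[0.589, -0.189, 0.003], [0.57, -0.475, 0.003], [0.384, -0.464, 0.003], [0.401, -0.177, 0.003]] [ 0.48598319 -0.32625108  0.003     ]
```

Request:
move_arm(
  deltas=[
    [24, -21.5, 0, 0, 0, -6.55],
    [24, -21.5, 0, 0, 0, -6.55],
    [24, -21.5, 0, 0, 0, -6.55],
    [24, -21.5, 0, 0, 0, -6.55],
    [24, -21.5, 0, 0, 0, -6.55],
  ],
  claw=0,
  squeeze=40,
)

```text
t: 1.47
eef_pos: [0.2687, 0.55, 0.4048]
ee_rot: [-3.141, 0.0, -0.798]
force: [0.4, 1.0, -0.0]
width: 0.0876
```

Request:
move_arm(
  deltas=[
    [24, -21.5, 0, 0, 0, -6.55],
    [24, -21.5, 0, 0, 0, -6.55],
    [24, -21.5, 0, 0, 0, -6.55],
    [24, -21.5, 0, 0, 0, -6.55],
    [24, -21.5, 0, 0, 0, -6.55],
  ],
)

```text
t: 1.88
eef_pos: [0.3888, 0.4424, 0.405]
ee_rot: [-3.141, 0.0, -1.369]
force: [-0.3, -0.4, -0.1]
width: 0.0876
```

Request:
move_arm(
  deltas=[
    [24, -21.5, 0, 0, 0, -6.55],
    [24, -21.5, 0, 0, 0, -6.55],
    [24, -21.5, 0, 0, 0, -6.55],
    [24, -21.5, 0, 0, 0, -6.55],
    [0, 0, 0, 0, 0, 0],
  ],
)

```text
t: 2.3
eef_pos: [0.4867, 0.3544, 0.4046]
ee_rot: [-3.141, -0.001, -1.832]
force: [-0.4, 1.2, 0.6]
width: 0.0877
```

```bash
python3 - <<'E'
from h import *
s=arm.get_state(); print(s['eef_pos'].round(4),s['ee_rot'].round(3),s['q'].round(2),s['t'])
f=snap('wrist','w1.png')
v=f[:,:,::-1].copy()
b=box(.16,.14,.003,.078)
for p in w2px('wrist',place(b,.5774,.3086,-.365)): cv2.circle(v,tuple(int(k) for k in p),3,(0,255,0),1)
cv2.imwrite('pics/w1v.png',v)
E
```

```text
[0.4867 0.3544 0.4046] [-3.141e+00 -1.000e-03 -1.832e+00] [ 0.95  0.24 -0.16  0.   -1.18 -1.21] 2.3
```

View pics/w1v.png

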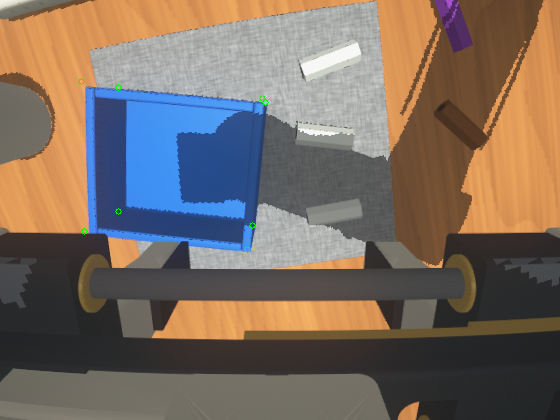

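The wrist view shows the bin at (175,165). My predicted corners fall within about 10 px of it, and three strays are on the mat at (330,60), (325,135) and (335,212). I'll refine from this picture.

```bash
python3 - <<'E'
from h import *
f=cv2.imread('pics/w1.png'); hsv=cv2.cvtColor(f,cv2.COLOR_BGR2HSV); H,S,V=cv2.split(hsv)
def big(m):
    n,l,s,_=cv2.connectedComponentsWithStats(m.astype(np.uint8)); return l==1+s[1:,4].argmax()
m=(H>95)&(H<130)&(S>110); m[255:]=0; m[:,:60]=0; b=big(m)
print(b.sum(),fit('wrist',b,box(.16,.14,.003,.078),[.577,.309,-.365]))
x0,x1=np.where(b.any(0))[0][[0,-1]];print(x0,x1)
m=(S<60)&(V>150);m[255:]=0
for d in arm.masks_of('stray0','wrist')[:8]:
    p=np.argwhere(d['pixels'])[:,::-1]; w=px2w('wrist',p,.013)[:,:2]; c=w.mean(0); u=np.linalg.svd(w-c,full_matrices=False)[2][0]
    print(round(d['score'],2),np.round(d['xy']),c.round(4),'yaw',round(float(np.arctan2(u[1],u[0]))%np.pi,3), f[p[:,1],p[:,0]].mean(0).round())
E
```

```text
25774 (array([ 0.5759,  0.3117, -0.3638]), np.float64(0.011))
86 266
0.97 [455.  23.] [0.2675 0.2428] yaw 1.814 [106.  48.  88.]
0.95 [326. 135.] [0.4243 0.323 ] yaw 2.775 [162. 168. 165.]
0.95 [337. 212.] [0.4322 0.4082] yaw 3.065 [131. 136. 134.]
0.81 [328.  60.] [0.4019 0.2488] yaw 0.117 [219. 224. 221.]
0.71 [460. 123.] [0.2765 0.3467] yaw 2.241 [36. 53. 79.]
```

Request:
move_arm(
  deltas=[
    [9, -8, 0, 0, 0, -3],
    [9.5, -8, -20, 0, 0, -2.9],
    [0, 0, -36, 0, 0, 0],
    [0, 0, -36, 0, 0, 0],
    [0, 0, 0, 0, 0, 0],
  ],
)

```text
t: 2.82
eef_pos: [0.4999, 0.3405, 0.306]
ee_rot: [3.136, -0.009, -1.924]
force: [-1.2, -1.2, -1.1]
width: 0.0876
```

Request:
move_arm(
  deltas=[
    [5, -2, -20, 0, 0, -0.6],
    [0, 0, -25, 0, 0, 0],
    [0, 0, -25, 0, 0, 0],
    [0, 0, -14, 0, 0, 0],
    [0, 0, 0, 0, 0, 0],
  ],
)

```text
t: 3.23
eef_pos: [0.5064, 0.34, 0.2271]
ee_rot: [3.14, -0.004, -1.933]
force: [-0.4, 0.1, 0.0]
width: 0.0875
```

Request:
move_arm(
  deltas=[
    [0, 0, 0, 0, 0, 0],
    [0, 0, 0, 0, 0, 0],
    [0, 0, 0, 0, 0, 0],
    [0, 0, 0, 0, 0, 0],
    [0, 0, 0, 0, 0, 0],
  ],
  claw=255,
  squeeze=40,
)

```text
t: 3.65
eef_pos: [0.5075, 0.3399, 0.2298]
ee_rot: [-3.141, 0.002, -1.934]
force: [-0.3, 0.4, -0.0]
width: 0.0598
```

Request:
move_arm(
  deltas=[
    [0, 0, 0, 0, 0, 0],
    [0, 0, 0, 0, 0, 0],
    [0, 0, 0, 0, 0, 0],
    [0, 0, 0, 0, 0, 0],
    [0, 0, 0, 0, 0, 0],
  ],
)

```text
t: 4.07
eef_pos: [0.5074, 0.3396, 0.2286]
ee_rot: [3.142, -0.0, -1.935]
force: [-1.1, 0.7, 0.4]
width: 0.027
```

Request:
move_arm(
  deltas=[
    [-1, 0, -8, 0, 0, 0],
    [0, 0, 0, 0, 0, 0],
    [0, 0, 0, 0, 0, 0],
    [0, 0, 0, 0, 0, 0],
    [0, 0, 0, 0, 0, 0],
  ],
)

```text
t: 4.48
eef_pos: [0.5063, 0.3395, 0.2204]
ee_rot: [3.141, -0.001, -1.935]
force: [-0.3, -0.3, -2.1]
width: 0.0089
```

Request:
move_arm(
  deltas=[
    [0, 0, 0, 0, 0, 0],
    [0, 0, 0, 0, 0, 0],
    [0, 0, 0, 0, 0, 0],
    [0, 0, 0, 0, 0, 0],
    [0, 0, 0, 0, 0, 0],
  ],
)

```text
t: 4.9
eef_pos: [0.5063, 0.3396, 0.2207]
ee_rot: [3.142, 0.0, -1.935]
force: [1.5, 0.6, -1.1]
width: 0.0087
```

Request:
move_arm(
  deltas=[
    [0, 0, 20, 0, 0, 0],
    [0, 0, 32, 0, 0, 0],
    [0, 0, 36, 0, 0, 0],
    [0, 0, 36, 0, 0, 0],
    [0, 0, 30, 0, 0, 0],
  ],
)

```text
t: 5.32
eef_pos: [0.5064, 0.3395, 0.3775]
ee_rot: [-3.141, 0.001, -1.934]
force: [-0.5, 0.2, -1.5]
width: 0.0086
```

Request:
move_arm(
  deltas=[
    [3, -30, 5, 0, 0, 1.5],
    [3, -30, 0, 0, 0, 1.5],
    [3, -30, 0, 0, 0, 1.5],
    [3, -30, 0, 0, 0, 1.5],
    [3, -30, 0, 0, 0, 1.5],
  ],
)

```text
t: 5.73
eef_pos: [0.521, 0.1882, 0.3799]
ee_rot: [-3.141, 0.0, -1.802]
force: [0.4, 0.5, -1.6]
width: 0.0089
```

Request:
move_arm(
  deltas=[
    [3, -30, 0, 0, 0, 1.5],
    [3, -30, 0, 0, 0, 1.5],
    [3, -30, 0, 0, 0, 1.5],
    [3, -30, 0, 0, 0, 1.5],
    [3, -30, 0, 0, 0, 0.9],
  ],
)

```text
t: 6.15
eef_pos: [0.536, 0.0381, 0.3799]
ee_rot: [-3.141, 0.0, -1.682]
force: [0.5, 0.7, -2.2]
width: 0.0089
```

Request:
move_arm(
  deltas=[
    [0, 0, 0, 0, 0, 0],
    [0, 0, 0, 0, 0, 0],
    [0, 0, 0, 0, 0, 0],
    [0, 0, 0, 0, 0, 0],
    [0, 0, 0, 0, 0, 0],
  ],
)

```text
t: 6.57
eef_pos: [0.5363, 0.0404, 0.3797]
ee_rot: [-3.142, 0.0, -1.682]
force: [0.2, -0.3, -2.4]
width: 0.0086
```

Request:
move_arm(
  deltas=[
    [2, -12, 0, 0, 0, 0],
    [1.5, -11, -20, 0, 0, 0],
    [0, 0, -30, 0, 0, 0],
    [0, 0, -30, 0, 0, 0],
    [0, 0, -16, 0, 0, 0],
  ],
)

```text
t: 6.98
eef_pos: [0.5388, 0.0163, 0.2807]
ee_rot: [3.138, -0.001, -1.683]
force: [-0.6, -0.3, -1.9]
width: 0.0087
```

Request:
move_arm(
  deltas=[
    [0, 0, 0, 0, 0, 0],
    [0, 0, -3, 0, 0, 0],
    [0, 0, -2, 0, 0, 0],
    [0, 0, 0, 0, 0, 0],
    [0, 0, 0, 0, 0, 0],
  ],
)

```text
t: 7.4
eef_pos: [0.5403, 0.0168, 0.2798]
ee_rot: [-3.14, 0.001, -1.683]
force: [0.6, 0.1, -1.7]
width: 0.0089
```

Request:
move_arm(
  deltas=[
    [0, 0, -1, 0, 0, 0],
    [0, 0, -1, 0, 0, 0],
    [0, 0, 0, 0, 0, 0],
    [0, 0, 0, 0, 0, 0],
    [0, 0, 0, 0, 0, 0],
  ],
)

```text
t: 7.82
eef_pos: [0.5399, 0.0166, 0.2768]
ee_rot: [-3.141, 0.0, -1.683]
force: [-0.6, 0.3, -1.4]
width: 0.0085
```

Request:
move_arm(
  deltas=[
    [0, 0, 0, 0, 0, 0],
    [0, 0, 0, 0, 0, 0],
    [0, 0, 0, 0, 0, 0],
    [0, 0, 0, 0, 0, 0],
    [0, 0, 0, 0, 0, 0],
  ],
)

```text
t: 8.23
eef_pos: [0.5399, 0.0166, 0.2767]
ee_rot: [-3.142, 0.0, -1.683]
force: [-1.5, 0.6, -0.2]
width: 0.0091
```

Request:
move_arm(
  deltas=[
    [0, 0, 0, 0, 0, 0],
    [0, 0, 0, 0, 0, 0],
    [0, 0, 0, 0, 0, 0],
    [0, 0, 0, 0, 0, 0],
    [0, 0, 0, 0, 0, 0],
  ],
  claw=100,
)

```text
t: 8.65
eef_pos: [0.5399, 0.0166, 0.2768]
ee_rot: [-3.141, 0.0, -1.683]
force: [0.7, 0.6, -0.3]
width: 0.0365
```

Request:
move_arm(
  deltas=[
    [0, 0, 0, 0, 0, 0],
    [0, 0, 20, 0, 0, 0],
    [0, 0, 30, 0, 0, 0],
    [0, 0, 30, 0, 0, 0],
    [-20, 0, 20, 0, 0, 0],
  ],
)

```text
t: 9.07
eef_pos: [0.5223, 0.017, 0.3792]
ee_rot: [-3.138, -0.0, -1.683]
force: [1.6, 0.3, 1.1]
width: 0.0531
```

Request:
move_arm(
  deltas=[
    [-30, 5, 10, 0, 0, 0],
    [-20, 5, 0, 0, 0, 0],
    [-10, 5, 0, 0, 0, 0],
    [0, 0, 0, 0, 0, 0],
    [0, 0, 0, 0, 0, 0],
  ],
  claw=255,
)

```text
t: 9.48
eef_pos: [0.4599, 0.0319, 0.387]
ee_rot: [-3.141, 0.0, -1.682]
force: [0.4, 1.4, -1.4]
width: 0.0255
```

```bash
python3 - <<'E'
from h import *
s=arm.get_state(); print(s['eef_pos'].round(4),s['ee_rot'].round(3),s['q'].round(2),s['force'].round(1))
f=snap('wrist','w2.png'); snap('top','t2.png')
for k in ('tare_top','count_top','print_top'):
    print(k,[(round(d['score'],2),np.round(d['xy'],1),px2w('wrist',d['xy'],.055)[0].round(4)) for d in arm.spot_point(k,'wrist')[:3]])
cv2.imwrite('pics/w2v.png',np.hstack([cv2.imread('pics/w2.png')[:,:],cv2.resize(cv2.imread('pics/t2.png')[110:285,210:330],(240,420))]))
E
```

```text
[0.4599 0.0319 0.387 ] [-3.141  0.    -1.682] [ 0.5   0.01 -0.47  0.   -1.09 -0.61] [ 0.4  1.4 -1.4]
tare_top [(0.58, array([283.5, 252.4]), array([0.4618, 0.0922, 0.055 ]))]
count_top [(0.78, array([286.8, 183.7]), array([0.4514, 0.0246, 0.055 ]))]
print_top [(0.64, array([ 68.8, 338.7]), array([0.7089, 0.1697, 0.055 ])), (0.61, array([288.8, 118.1]), array([ 0.4433, -0.034 ,  0.055 ]))]
```

View pics/w2v.png

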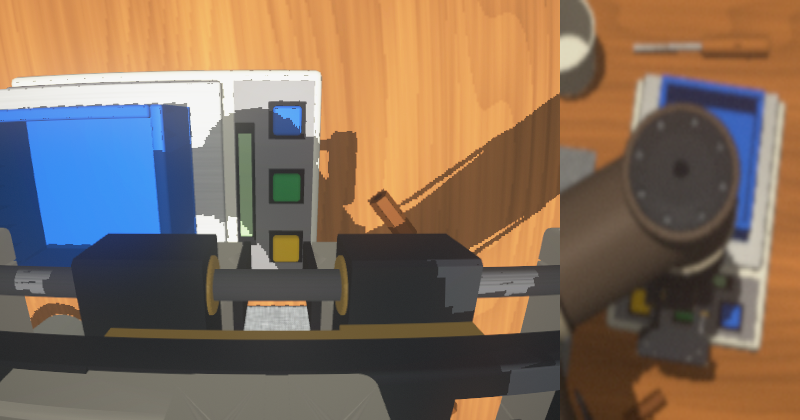

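Request:
move_arm(
  deltas=[
    [0, 11, 0, 0, 0, 7],
    [0, 11, 0, 0, 0, 7],
    [0, 11, 0, 0, 0, 7],
    [0, 11, 0, 0, 0, 7],
    [0, 11, 0, 0, 0, 7],
  ],
)

```text
t: 10.15
eef_pos: [0.4603, 0.087, 0.3862]
ee_rot: [3.141, -0.0, -1.067]
force: [-0.6, -0.5, -0.4]
width: 0.0008
```

Request:
move_arm(
  deltas=[
    [0, 0, 0, 0, 0, 7],
    [0, 0, 0, 0, 0, 7],
    [0, 0, -20, 0, 0, 7],
    [0, 0, -20, 0, 0, 7],
    [0, 0, -20, 0, 0, 7],
  ],
)

```text
t: 10.57
eef_pos: [0.4603, 0.0866, 0.3258]
ee_rot: [-3.141, -0.0, -0.456]
force: [0.8, 0.3, -0.3]
width: 0.0004
```

Request:
move_arm(
  deltas=[
    [0, 0, -10, 0, 0, 7],
    [0, 0, -20, 0, 0, 7],
    [0, 0, -20, 0, 0, 6],
    [0, 0, -10, 0, 0, 0],
    [0, 0, 0, 0, 0, 0],
  ],
)

```text
t: 10.98
eef_pos: [0.4595, 0.0861, 0.264]
ee_rot: [3.138, 0.004, -0.113]
force: [-0.3, -0.4, 0.1]
width: 0.0005
```

```bash
python3 - <<'E'
from h import *
f=snap('scene','s3.png')[:,:,::-1]; hsv=cv2.cvtColor(f,cv2.COLOR_BGR2HSV); H,S,V=cv2.split(hsv)
d=arm.masks_of('bin','scene')[0]; m=d['pixels']; print(m.sum(),d['xy'])
print(fit('scene',m,box(.16,.14,.06,.135),[.615,.009,-.11]))
v=f.copy()
for P,c in ((place(box(.16,.14,.06,.135),.615,.0086,-.1125),(0,255,0)),):
    for p in w2px('scene',P): cv2.circle(v,tuple(int(k) for k in p),2,c,1)
cv2.imwrite('pics/s3v.png',cv2.resize(v[150:330,140:360],(720,590)))
E
```

```text
4245 [237.8, 212.5]
(array([ 0.6161,  0.006 , -0.1044]), np.float64(0.022))
```

View pics/s3v.png

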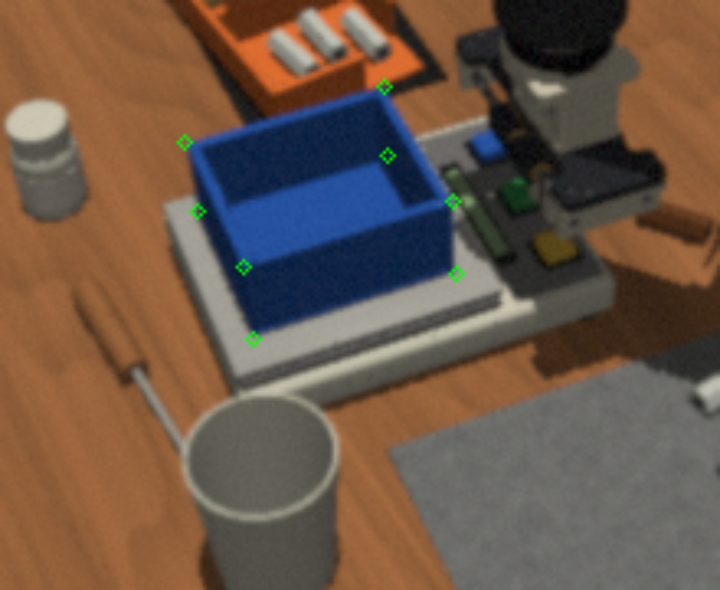

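The bin stands squarely on the platform, with the fit about 3 mm off centre. Next is pressing tare.

Request:
move_arm(
  deltas=[
    [0, 0, -14, 0, 0, 0],
    [0, 0, -10, 0, 0, 0],
    [0, 0, -6, 0, 0, 0],
    [0, 0, -3, 0, 0, 0],
    [0, 0, 0, 0, 0, 0],
  ],
)

```text
t: 11.5
eef_pos: [0.4601, 0.0867, 0.2338]
ee_rot: [3.142, -0.0, -0.113]
force: [0.4, -0.6, 0.5]
width: 0.0005
```

Request:
move_arm(
  deltas=[
    [0, 0, -1, 0, 0, 0],
    [0, 0, -1, 0, 0, 0],
    [0, 0, -1, 0, 0, 0],
    [0, 0, 0, 0, 0, 0],
    [0, 0, 0, 0, 0, 0],
  ],
)

```text
t: 11.92
eef_pos: [0.4602, 0.0867, 0.2311]
ee_rot: [-3.141, -0.001, -0.112]
force: [0.9, 0.1, 1.7]
width: 0.0007
```

Request:
move_arm(
  deltas=[
    [0, 0, -1.5, 0, 0, 0],
    [0, 0, -1.5, 0, 0, 0],
    [0, 0, -1, 0, 0, 0],
    [0, 0, 0, 0, 0, 0],
    [0, 0, 0, 0, 0, 0],
  ],
)

```text
t: 12.33
eef_pos: [0.4602, 0.0868, 0.228]
ee_rot: [-3.141, -0.001, -0.112]
force: [-5.4, -0.4, 20.8]
width: 0.001
```

Request:
move_arm(
  deltas=[
    [0, 0, 10, 0, 0, 0],
    [0, 0, 30, 0, 0, 0],
    [0, 0, 33, 0, 0, 0],
    [0, 10, 33, 0, 0, 0],
    [-10, 30, 33, 0, 0, 0],
  ],
)

```text
t: 12.75
eef_pos: [0.4508, 0.1227, 0.364]
ee_rot: [3.141, 0.001, -0.115]
force: [2.4, 0.9, -0.4]
width: 0.0008
```

Request:
move_arm(
  deltas=[
    [-14, 38, 30, 0, 0, 0],
    [-15, 38, 5, 0, 0, 0],
    [-15, 38, 0, 0, 0, 1],
    [-15, 38, 0, 0, 0, 1],
    [-10, 38, 0, 0, 0, 1],
  ],
  claw=100,
)

```text
t: 13.17
eef_pos: [0.3824, 0.3085, 0.3926]
ee_rot: [-3.141, 0.001, -0.059]
force: [0.9, -0.9, 1.5]
width: 0.0284
```

Request:
move_arm(
  deltas=[
    [0, 0, 0, 0, 0, 0],
    [0, 0, 0, 0, 0, 0],
    [0, 0, 0, 0, 0, 0],
    [0, 0, 0, 0, 0, 0],
    [0, 0, 0, 0, 0, 0],
  ],
)

```text
t: 13.58
eef_pos: [0.3844, 0.3063, 0.3924]
ee_rot: [3.141, 0.0, -0.062]
force: [-0.3, -0.7, 0.2]
width: 0.0527
```

```bash
cat >> h.py <<'E'
def strays(fn):
    s=arm.get_state(); print(s['eef_pos'].round(4),s['ee_rot'].round(3),s['q'].round(2),round(s['t'],1),round(s['width'],4))
    f=snap('wrist',fn)
    for d in arm.masks_of('stray0','wrist')[:8]:
        p=np.argwhere(d['pixels'])[:,::-1]; w=px2w('wrist',p,.014)[:,:2].astype(np.float32)
        (c,sz,a)=cv2.minAreaRect(w*1000); u=np.linalg.svd(w-w.mean(0),full_matrices=False)[2][0]
        print(round(d['score'],2),np.round(d['xy']),'ctr',np.round(c,1),'mean',(w.mean(0)*1000).round(1),np.round(sz),'yaw',round(float((np.degrees(np.arctan2(u[1],u[0]))+90)%180-90),1),f[p[:,1],p[:,0]].mean(0).round())
E
python3 - <<'E'
from h import *
strays('w4.png')
E
```

```text
[0.3844 0.3063 0.3924] [ 3.141  0.    -0.062] [ 1.07  0.06 -0.4  -0.   -1.11  0.44] 13.6 0.0527
0.88 [474. 214.] ctr [340.2  86.8] mean [340.2  86.9] [25. 65.] yaw -58.1 [137.  86.  49.]
0.72 [260. 260.] ctr [297.1 333.1] mean [294.9 331. ] [33. 17.] yaw -84.5 [74. 51. 35.]
0.67 [332. 162.] ctr [403.6 247.6] mean [404.4 247.6] [63. 24.] yaw 6.3 [125. 128. 123.]
0.6 [258. 144.] ctr [426.5 321.5] mean [427.1 321.3] [23. 61.] yaw -21.3 [152. 155. 150.]
```

View pics/w4.png

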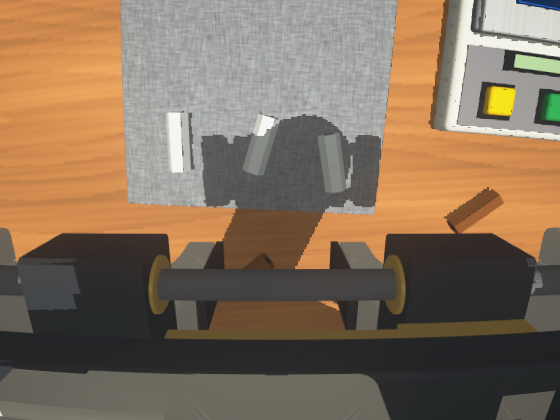

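Three strays are at (178,142), (262,145) and (332,162), and the middle and right ones are partly in shadow. I'll pick the right one first.

Request:
move_arm(
  deltas=[
    [10, -29, -20, 0, 0, 5],
    [9, -29, -30, 0, 0, 5],
    [0, 0, -36, 0, 0, 0],
    [0, 0, -36, 0, 0, 0],
    [0, 0, -20, 0, 0, 0],
  ],
)

```text
t: 14.1
eef_pos: [0.4025, 0.2478, 0.2484]
ee_rot: [3.14, 0.002, 0.111]
force: [-0.8, 0.2, -0.6]
width: 0.0531
```

Request:
move_arm(
  deltas=[
    [0, 0, -15, 0, 0, 0],
    [0, 0, 0, 0, 0, 0],
    [0, 0, 0, 0, 0, 0],
    [0, 0, 0, 0, 0, 0],
    [0, 0, 0, 0, 0, 0],
  ],
)

```text
t: 14.52
eef_pos: [0.4034, 0.2504, 0.2376]
ee_rot: [-3.14, -0.002, 0.114]
force: [-0.6, 0.0, 0.5]
width: 0.0534
```

Request:
move_arm(
  deltas=[
    [0, -2, -20, 0, 0, 0],
    [0, 0, -20, 0, 0, 0],
    [0, 0, -13, 0, 0, 0],
    [0, 0, 0, 0, 0, 0],
    [0, 0, 0, 0, 0, 0],
  ],
)

```text
t: 14.93
eef_pos: [0.4031, 0.2483, 0.1839]
ee_rot: [-3.142, -0.0, 0.115]
force: [0.6, 0.8, 0.3]
width: 0.053
```

Request:
move_arm(
  deltas=[
    [0, 0, 0, 0, 0, 0],
    [0, 0, 0, 0, 0, 0],
    [0, 0, 0, 0, 0, 0],
    [0, 0, 0, 0, 0, 0],
    [0, 0, 0, 0, 0, 0],
  ],
  claw=255,
  squeeze=30,
)

```text
t: 15.35
eef_pos: [0.403, 0.2481, 0.1837]
ee_rot: [-3.141, -0.001, 0.114]
force: [0.5, -1.1, 0.5]
width: 0.0256
```

Request:
move_arm(
  deltas=[
    [0, 0, 0, 0, 0, 0],
    [0, 0, 0, 0, 0, 0],
    [0, 0, 0, 0, 0, 0],
    [0, 0, 0, 0, 0, 0],
    [0, 0, 0, 0, 0, 0],
  ],
)

```text
t: 15.77
eef_pos: [0.403, 0.2482, 0.1836]
ee_rot: [-3.141, -0.0, 0.115]
force: [-1.4, -1.3, 6.1]
width: 0.0217
```

Request:
move_arm(
  deltas=[
    [0, 0, 20, 0, 0, 0],
    [0, 0, 36, 0, 0, 0],
    [0, 0, 38, 0, 0, 0],
    [5, -5, 38, 0, 0, -2],
    [15, -15, 20, 0, 0, -2.5],
  ],
)

```text
t: 16.18
eef_pos: [0.4229, 0.2291, 0.3398]
ee_rot: [-3.138, -0.004, 0.037]
force: [1.3, 0.9, -0.4]
width: 0.0214
```

Request:
move_arm(
  deltas=[
    [27, -24, 0, 0, 0, -2],
    [28, -26, 0, 0, 0, -2],
    [28, -26, 0, 0, 0, -2],
    [28, -26, 0, 0, 0, -2],
    [28, -26, 0, 0, 0, 0],
  ],
)

```text
t: 16.6
eef_pos: [0.5629, 0.0985, 0.3351]
ee_rot: [-3.141, 0.0, -0.106]
force: [0.2, 2.2, 0.2]
width: 0.0211
```

Request:
move_arm(
  deltas=[
    [28, -26, 0, 0, 0, 0],
    [28, -26, 0, 0, 0, 0],
    [28, -25, 0, 0, 0, 0],
    [0, 0, 0, 0, 0, 0],
    [0, 0, 0, 0, 0, 0],
  ],
)

```text
t: 17.02
eef_pos: [0.6468, 0.0213, 0.3337]
ee_rot: [3.141, 0.002, -0.107]
force: [-1.6, -0.4, -0.4]
width: 0.0213
```

Request:
move_arm(
  deltas=[
    [2, 0, -20, 0, 0, 0],
    [0, 0, -25, 0, 0, 0],
    [0, 0, -22, 0, 0, 0],
    [0, 0, -5, 0, 0, 0],
    [0, 0, 0, 0, 0, 0],
  ],
)

```text
t: 17.43
eef_pos: [0.6468, 0.0236, 0.2616]
ee_rot: [3.14, 0.004, -0.103]
force: [0.1, -0.7, 0.3]
width: 0.0214
```

Request:
move_arm(
  deltas=[
    [0, 0, 0, 0, 0, 0],
    [0, 0, 0, 0, 0, 0],
    [0, 0, 0, 0, 0, 0],
    [0, 0, 0, 0, 0, 0],
    [0, 0, 0, 0, 0, 0],
  ],
  claw=150,
)

```text
t: 17.85
eef_pos: [0.6481, 0.0231, 0.2643]
ee_rot: [-3.141, -0.001, -0.104]
force: [-0.3, -0.5, 0.0]
width: 0.036
```

Request:
move_arm(
  deltas=[
    [0, 0, 20, 0, 0, 0],
    [0, 0, 30, 0, 0, 0],
    [0, 0, 36, 0, 0, 0],
    [-20, 20, 30, 0, 0, -1],
    [-25, 28, 15, 0, 0, -2],
  ],
)

```text
t: 18.27
eef_pos: [0.6041, 0.0701, 0.3984]
ee_rot: [-3.14, -0.005, -0.159]
force: [1.4, 2.5, 0.7]
width: 0.0361
```

Request:
move_arm(
  deltas=[
    [-27, 31, 0, 0, 0, -3],
    [-27, 31, 0, 0, 0, -3],
    [-27, 31, 0, 0, 0, -3],
    [-27, 31, 0, 0, 0, -3],
    [-27, 31, 0, 0, 0, 0],
  ],
  claw=100,
)

```text
t: 18.68
eef_pos: [0.4664, 0.2269, 0.395]
ee_rot: [-3.14, -0.001, -0.369]
force: [1.1, 1.5, 0.3]
width: 0.0531
```

Request:
move_arm(
  deltas=[
    [-27, 31, 0, 0, 0, 0],
    [-27, 31, 0, 0, 0, 0],
    [-26, 30, 0, 0, 0, 0],
    [0, 0, 0, 0, 0, 0],
    [0, 0, 0, 0, 0, 0],
  ],
)

```text
t: 19.1
eef_pos: [0.3865, 0.3195, 0.3949]
ee_rot: [-3.14, -0.0, -0.361]
force: [0.1, -0.5, 0.2]
width: 0.0531
```

```bash
python3 - <<'E'
from h import *
strays('w5.png')
E
```

```text
[0.3865 0.3195 0.3949] [-3.14  -0.    -0.361] [ 1.08  0.08 -0.38 -0.   -1.11  0.13] 19.1 0.0531
0.92 [298. 262.] ctr [293.5 329. ] mean [295.6 328.6] [23. 26.] yaw 87.6 [75. 51. 36.]
0.84 [189. 170.] ctr [437.1 404.1] mean [437.8 403.9] [24. 62.] yaw -3.2 [210. 212. 207.]
0.81 [494. 152.] ctr [341.   84.7] mean [340.8  84.7] [25. 65.] yaw -57.4 [135.  85.  49.]
0.74 [262. 148.] ctr [428.3 319.5] mean [428.8 319.2] [22. 60.] yaw -21.0 [135. 138. 133.]
0.63 [379. 250.] ctr [271.1 236.2] mean [273.5 237.4] [21. 18.] yaw -10.1 [135.  72. 160.]
```

Request:
move_arm(
  deltas=[
    [21, 0, -25, 0, 0, 0],
    [20, 0, -36, 0, 0, 0],
    [0, 0, -38, 0, 0, 0],
    [0, 0, -38, 0, 0, 0],
    [0, 0, -10, 0, 0, 0],
  ],
)

```text
t: 19.62
eef_pos: [0.4288, 0.3147, 0.2419]
ee_rot: [3.134, 0.003, -0.37]
force: [-0.7, -1.8, -0.7]
width: 0.0535
```

Request:
move_arm(
  deltas=[
    [0, 0, 0, 0, 0, 0],
    [0, 0, 0, 0, 0, 0],
    [0, 0, -25, 0, 0, 0],
    [0, 0, -25, 0, 0, 0],
    [0, 0, 0, 0, 0, 0],
  ],
)

```text
t: 20.03
eef_pos: [0.4288, 0.3176, 0.1965]
ee_rot: [3.14, 0.001, -0.366]
force: [-1.2, -1.3, -0.6]
width: 0.053
```

Request:
move_arm(
  deltas=[
    [0, 1, -10, 0, 0, 0],
    [0, 0, -4, 0, 0, 0],
    [0, 0, 0, 0, 0, 0],
    [0, 0, 0, 0, 0, 0],
    [0, 0, 0, 0, 0, 0],
  ],
  claw=255,
)

```text
t: 20.45
eef_pos: [0.4292, 0.3194, 0.1843]
ee_rot: [-3.14, -0.0, -0.365]
force: [0.1, 0.2, -0.7]
width: 0.0256
```

Request:
move_arm(
  deltas=[
    [0, 0, 0, 0, 0, 0],
    [0, 0, 0, 0, 0, 0],
    [0, 0, 0, 0, 0, 0],
    [0, 0, 0, 0, 0, 0],
    [0, 0, 0, 0, 0, 0],
  ],
)

```text
t: 20.87
eef_pos: [0.4292, 0.3194, 0.1842]
ee_rot: [-3.14, -0.001, -0.365]
force: [-0.7, 0.3, 6.7]
width: 0.0214
```

Request:
move_arm(
  deltas=[
    [0, 0, 20, 0, 0, 0],
    [0, 0, 36, 0, 0, 0],
    [0, 0, 38, 0, 0, 0],
    [5, -10, 38, 0, 0, 2],
    [12, -24, 20, 0, 0, 2],
  ],
)

```text
t: 21.28
eef_pos: [0.4463, 0.2868, 0.3402]
ee_rot: [-3.136, -0.003, -0.291]
force: [1.5, 1.2, -0.8]
width: 0.0219
```

Request:
move_arm(
  deltas=[
    [18, -34, 0, 0, 0, 2],
    [18, -34, 0, 0, 0, 2],
    [18, -34, 0, 0, 0, 2],
    [18, -34, 0, 0, 0, 2],
    [18, -34, 0, 0, 0, 2],
  ],
)

```text
t: 21.7
eef_pos: [0.5362, 0.1133, 0.3357]
ee_rot: [-3.141, -0.0, -0.119]
force: [0.9, 0.3, -0.5]
width: 0.0212
```

Request:
move_arm(
  deltas=[
    [18, -33, 0, 0, 0, 1],
    [18, -33, 0, 0, 0, 0],
    [13, -24, 0, 0, 0, 0],
    [0, 0, -20, 0, 0, 0],
    [0, 0, 0, 0, 0, 0],
  ],
)

```text
t: 22.12
eef_pos: [0.5842, 0.0232, 0.3122]
ee_rot: [3.141, 0.004, -0.108]
force: [-0.9, 0.3, -1.6]
width: 0.0216
```

Request:
move_arm(
  deltas=[
    [0, 0, -20, 0, 0, 0],
    [0, 0, -24, 0, 0, 0],
    [0, 0, -4, 0, 0, 0],
    [0, 0, 0, 0, 0, 0],
    [0, 0, 0, 0, 0, 0],
  ],
)

```text
t: 22.53
eef_pos: [0.5851, 0.0256, 0.2682]
ee_rot: [3.141, -0.0, -0.103]
force: [0.3, 0.5, -0.6]
width: 0.0213
```

Request:
move_arm(
  deltas=[
    [0, 0, 0, 0, 0, 0],
    [0, 0, 0, 0, 0, 0],
    [0, 0, 0, 0, 0, 0],
    [0, 0, 0, 0, 0, 0],
    [0, 0, 0, 0, 0, 0],
  ],
  claw=150,
)

```text
t: 22.95
eef_pos: [0.585, 0.0251, 0.2678]
ee_rot: [-3.141, -0.001, -0.104]
force: [0.2, 0.3, -0.1]
width: 0.0355
```

Request:
move_arm(
  deltas=[
    [0, 0, 20, 0, 0, 0],
    [0, 0, 30, 0, 0, 0],
    [0, 0, 36, 0, 0, 0],
    [-10, 25, 30, 0, 0, 1],
    [-15, 32, 15, 0, 0, 1],
  ],
)

```text
t: 23.37
eef_pos: [0.561, 0.0813, 0.4025]
ee_rot: [-3.14, -0.005, -0.071]
force: [0.8, -0.1, 0.0]
width: 0.0361
```

Request:
move_arm(
  deltas=[
    [-17, 36, 0, 0, 0, 1],
    [-17, 36, 0, 0, 0, 1],
    [-17, 36, 0, 0, 0, 0],
    [-17, 36, 0, 0, 0, 0],
    [-17, 36, 0, 0, 0, 0],
  ],
  claw=100,
)

```text
t: 23.78
eef_pos: [0.4737, 0.2634, 0.3988]
ee_rot: [-3.141, -0.001, -0.034]
force: [1.9, 0.4, -0.7]
width: 0.053
```

Request:
move_arm(
  deltas=[
    [-17, 36, 0, 0, 0, 0],
    [-17, 36, 0, 0, 0, 0],
    [-17, 36, 0, 0, 0, 0],
    [-15, 30, 0, 0, 0, 0],
    [0, 0, 0, 0, 0, 0],
  ],
)

```text
t: 24.2
eef_pos: [0.4068, 0.4044, 0.3982]
ee_rot: [-3.141, -0.0, -0.03]
force: [1.8, -0.9, -0.1]
width: 0.0531
```

```bash
python3 - <<'E'
from h import *
strays('w6.png')
E
```

```text
[0.4068 0.4044 0.3982] [-3.141 -0.    -0.03 ] [ 1.12  0.2  -0.23 -0.   -1.15  0.42] 24.2 0.0531
0.88 [277. 154.] ctr [436.7 402.5] mean [437.4 402.9] [23. 60.] yaw -4.3 [128. 131. 126.]
0.81 [535. 234.] ctr [338.9  87.4] mean [338.7  92.2] [28. 61.] yaw -48.5 [111.  72.  43.]
0.65 [314. 303.] ctr [259.1 359.6] mean [260.1 360.3] [18.  8.] yaw -86.6 [126.  81.  49.]
```

Request:
move_arm(
  deltas=[
    [15, 0, -25, 0, 0, -1.3],
    [15, 0, -36, 0, 0, -1.3],
    [0, 0, -38, 0, 0, 0],
    [0, 0, -38, 0, 0, 0],
    [0, 0, -10, 0, 0, 0],
  ],
)

```text
t: 24.72
eef_pos: [0.4384, 0.3969, 0.2458]
ee_rot: [3.135, 0.005, -0.083]
force: [-1.0, -1.3, -0.6]
width: 0.0531
```

Request:
move_arm(
  deltas=[
    [0, 0, 0, 0, 0, 0],
    [0, 0, 0, 0, 0, 0],
    [0, 0, -28, 0, 0, 0],
    [0, 0, -28, 0, 0, 0],
    [0, 0, 0, 0, 0, 0],
  ],
)

```text
t: 25.13
eef_pos: [0.4386, 0.3994, 0.1939]
ee_rot: [3.14, 0.001, -0.08]
force: [-0.3, -0.5, -0.2]
width: 0.0532
```

Request:
move_arm(
  deltas=[
    [-1, 2, -10, 0, 0, 0],
    [0, 0, -3, 0, 0, 0],
    [0, 0, 0, 0, 0, 0],
    [0, 0, 0, 0, 0, 0],
    [0, 0, 0, 0, 0, 0],
  ],
  claw=255,
)

```text
t: 25.55
eef_pos: [0.4382, 0.4026, 0.1836]
ee_rot: [-3.14, -0.001, -0.079]
force: [0.4, 0.7, 0.3]
width: 0.0251
```

Request:
move_arm(
  deltas=[
    [0, 0, 0, 0, 0, 0],
    [0, 0, 0, 0, 0, 0],
    [0, 0, 0, 0, 0, 0],
    [0, 0, 0, 0, 0, 0],
    [0, 0, 0, 0, 0, 0],
  ],
)

```text
t: 25.97
eef_pos: [0.4382, 0.4025, 0.1835]
ee_rot: [-3.14, -0.001, -0.079]
force: [-1.1, -1.3, 6.4]
width: 0.0213
```

Request:
move_arm(
  deltas=[
    [0, 0, 20, 0, 0, 0],
    [0, 0, 36, 0, 0, 0],
    [0, 0, 38, 0, 0, 0],
    [8, -15, 38, 0, 0, 0],
    [15, -30, 20, 0, 0, 0],
  ],
)

```text
t: 26.38
eef_pos: [0.4611, 0.3592, 0.3393]
ee_rot: [-3.137, -0.004, -0.076]
force: [1.6, -0.3, 0.2]
width: 0.0212
```

Request:
move_arm(
  deltas=[
    [18, -36, 0, 0, 0, 0],
    [18, -36, 0, 0, 0, 0],
    [18, -36, 0, 0, 0, 0],
    [18, -36, 0, 0, 0, 0],
    [18, -36, 0, 0, 0, 0],
  ],
)

```text
t: 26.8
eef_pos: [0.5512, 0.1751, 0.3347]
ee_rot: [-3.141, -0.0, -0.079]
force: [0.6, -0.6, -1.0]
width: 0.0214
```

Request:
move_arm(
  deltas=[
    [18, -36, 0, 0, 0, -1],
    [18, -36, 0, 0, 0, 0],
    [18, -36, 0, 0, 0, 0],
    [18, -36, 0, 0, 0, 0],
    [18, -36, 0, 0, 0, 0],
  ],
)

```text
t: 27.22
eef_pos: [0.6413, -0.005, 0.3345]
ee_rot: [-3.141, -0.0, -0.097]
force: [-0.0, 1.2, 0.3]
width: 0.0216
```

Request:
move_arm(
  deltas=[
    [0, 0, 0, 0, 0, 0],
    [0, 0, 0, 0, 0, 0],
    [0, 0, -20, 0, 0, 0],
    [0, 0, -20, 0, 0, 0],
    [0, 0, 0, 0, 0, 0],
  ],
)

```text
t: 27.63
eef_pos: [0.6391, -0.0024, 0.2905]
ee_rot: [3.141, 0.006, -0.097]
force: [-2.6, 0.5, -2.3]
width: 0.0215
```

Request:
move_arm(
  deltas=[
    [7, -14, 0, 0, 0, 0],
    [0, 0, -10, 0, 0, 0],
    [0, 0, -14, 0, 0, 0],
    [0, 0, 0, 0, 0, 0],
    [0, 0, 0, 0, 0, 0],
  ],
)

```text
t: 28.05
eef_pos: [0.6476, -0.0163, 0.2702]
ee_rot: [3.141, 0.001, -0.096]
force: [-0.7, -0.2, -0.2]
width: 0.0211
```

Request:
move_arm(
  deltas=[
    [0, 0, 0, 0, 0, 0],
    [0, 0, 0, 0, 0, 0],
    [0, 0, 0, 0, 0, 0],
    [0, 0, 0, 0, 0, 0],
    [0, 0, 0, 0, 0, 0],
  ],
  claw=150,
)

```text
t: 28.47
eef_pos: [0.648, -0.0169, 0.2708]
ee_rot: [-3.141, -0.001, -0.097]
force: [-0.3, -0.7, 0.7]
width: 0.036
```

Request:
move_arm(
  deltas=[
    [0, 0, 20, 0, 0, 0],
    [0, 0, 30, 0, 0, 0],
    [0, 0, 36, 0, 0, 0],
    [0, 0, 36, 0, 0, 0],
    [-30, 0, 10, 0, 0, 0],
  ],
)

```text
t: 28.88
eef_pos: [0.6219, -0.0168, 0.408]
ee_rot: [-3.141, -0.009, -0.096]
force: [1.5, 0.0, 2.1]
width: 0.0363
```

Next is the caddy. I'll first rehearse the tipping motion empty to check the arm can reach it.

Request:
move_arm(
  deltas=[
    [10, 0, 15, 0, 0, 0],
    [10, 0, 15, 0, 0, 2],
    [10, 5, 15, 0, 0, 2],
    [5, 10, 0, 0, 0, 2],
    [0, 0, 0, 0, 0, 0],
  ],
)

```text
t: 29.3
eef_pos: [0.6538, -0.0008, 0.4479]
ee_rot: [-3.141, -0.002, 0.01]
force: [-0.7, -0.8, -0.8]
width: 0.0361
```

Request:
move_arm(
  deltas=[
    [0, 0, 0, -7, 0, 0],
    [0, 0, 0, -7, 0, 0],
    [0, 0, 0, -7, 0, 0],
    [0, 0, 0, -7, 0, 0],
    [0, 0, 0, -7, 0, 0],
  ],
)

```text
t: 29.72
eef_pos: [0.6527, -0.0014, 0.4469]
ee_rot: [2.525, 0.004, 0.007]
force: [-1.0, -1.6, -0.9]
width: 0.0359
```

Request:
move_arm(
  deltas=[
    [-10, 0, 0, 0, -6, 0],
    [-20, 0, 0, 0, -6, 0],
    [-20, 0, 0, 0, -6, 0],
    [-20, 0, 0, 0, -6, 0],
    [0, 0, 0, 0, 0, 0],
  ],
)

```text
t: 30.13
eef_pos: [0.5771, -0.0036, 0.4441]
ee_rot: [2.527, -0.415, 0.007]
force: [-0.2, -0.8, -1.3]
width: 0.0359
```

```bash
python3 - <<'E'
from h import *
s=arm.get_state(); print(s['eef_pos'].round(4),s['ee_rot'].round(3),s['q'].round(2)); print(R.from_euler('xyz',s['ee_rot']).as_matrix().round(3))
f=arm.grab_frame('top')[:,:,::-1].copy(); cv2.imwrite('pics/t7.png',f)
w=arm.grab_frame('scene')[:,:,::-1]; cv2.imwrite('pics/s7.png',w)
cv2.imwrite('pics/v7.png',np.hstack([cv2.resize(f[120:285,215:465],(450,297)),cv2.resize(w[120:285,140:340],(350,297))]))
E
```

```text
[ 0.5771 -0.0036  0.4441] [ 2.527 -0.415  0.007] [ 0.44  0.11 -0.64  0.91 -0.99  0.41]
[[ 0.915 -0.227  0.333]
 [ 0.006 -0.818 -0.575]
 [ 0.403  0.528 -0.748]]
```

View pics/v7.png

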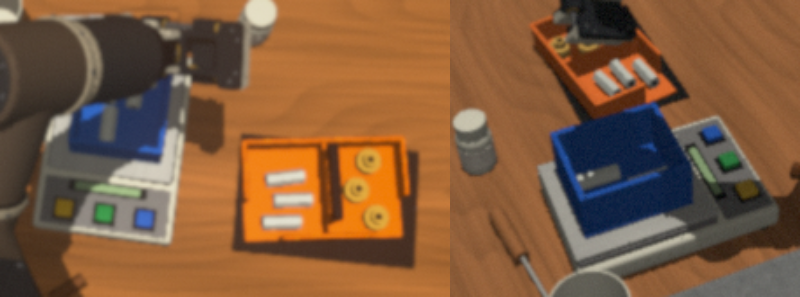

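The tipping pose is reachable, and the bin holds the strays. Now I'll level the tool and go above the caddy.

Request:
move_arm(
  deltas=[
    [-10, -20, 0, 0, 6, 0],
    [-10, -20, 0, 0, 6, 0],
    [-10, -20, 0, 0, 6, 0],
    [-10, -20, 0, 0, 6, 0],
    [-10, -20, 0, 7, 0, 0],
  ],
  claw=100,
)

```text
t: 30.65
eef_pos: [0.5342, -0.1014, 0.4453]
ee_rot: [2.652, 0.015, 0.01]
force: [0.9, -1.9, -1.1]
width: 0.0531
```

Request:
move_arm(
  deltas=[
    [-10, -30, 0, 7, 0, 0],
    [-10, -30, 0, 7, 0, 0],
    [-10, -30, 0, 7, 0, 0],
    [-10, -30, 0, 7, 0, 0],
    [-20, -35, -10, 0, 0, 0],
  ],
)

```text
t: 31.07
eef_pos: [0.4758, -0.2581, 0.4397]
ee_rot: [-3.132, -0.009, 0.009]
force: [1.6, -1.7, 1.3]
width: 0.053
```

Request:
move_arm(
  deltas=[
    [-20, -30, -10, 0, 0, 0],
    [-10, -25, -10, 0, 0, 1],
    [0, 0, 0, 0, 0, 0],
    [0, 0, 0, 0, 0, 0],
    [0, 0, 0, 0, 0, 0],
  ],
)

```text
t: 31.48
eef_pos: [0.4439, -0.3121, 0.4173]
ee_rot: [-3.141, -0.0, 0.025]
force: [0.2, 0.4, 0.3]
width: 0.0533
```

```bash
python3 - <<'E'
from h import *
s=arm.get_state(); print(s['eef_pos'].round(4),s['ee_rot'].round(3),s['q'].round(2))
f=snap('wrist','w8.png')[:,:,::-1].copy()
print([(round(d['score'],2),np.round(d['xy'])) for d in arm.spot_point('caddy','wrist')[:2]],[(round(d['score'],2),np.round(d['xy']),px2w('wrist',d['xy'],.01)[0].round(3)) for d in arm.spot_in('nut0','wrist')[:4]])
C=(.503,-.3156,.033)
for b,c in ((box(.116,.014,.088,.110),(0,255,0)),(box(.15,.25,.003,.048),(255,0,0))):
    for p in w2px('wrist',place(b,*C)): cv2.circle(f,tuple(int(k) for k in p),3,c,1)
cv2.imwrite('pics/w8v.png',f)
E
```

```text
[ 0.4439 -0.3121  0.4173] [-3.141 -0.     0.025] [-0.25  0.13 -0.26 -0.   -1.18  1.85]
[(0.9, array([276., 128.])), (0.34, array([326., 128.]))] [(0.82, array([346.,  84.]), array([ 0.551, -0.383,  0.01 ])), (0.72, array([353., 169.]), array([ 0.458, -0.398,  0.01 ])), (0.69, array([328., 129.]), array([ 0.503, -0.366,  0.01 ])), (0.2, array([234., 140.]), array([ 0.488, -0.262,  0.01 ]))]
```

View pics/w8v.png

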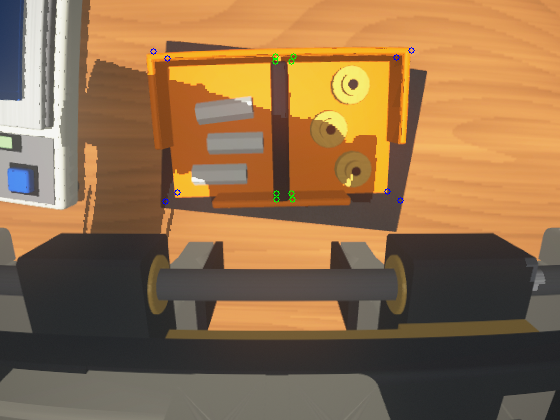

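My predicted handle and caddy outline lie on the real ones within about 2 px. The nuts are at (350,85), (328,128) and (353,170), the last one near its gap. Descending on the handle.

Request:
move_arm(
  deltas=[
    [30, -1, 0, 0, 0, 0.5],
    [29, -1, -20, 0, 0, 0],
    [0, 0, -32, 0, 0, 0],
    [0, 0, -32, 0, 0, 0],
    [0, 0, 0, 0, 0, 0],
  ],
)

```text
t: 32.05
eef_pos: [0.5011, -0.312, 0.3272]
ee_rot: [-3.137, 0.008, 0.035]
force: [-0.6, 0.8, -1.5]
width: 0.053
```

Request:
move_arm(
  deltas=[
    [0, 0, -25, 0, 0, 0],
    [0, 0, -25, 0, 0, 0],
    [0, 0, -20, 0, 0, 0],
    [0, 0, 0, 0, 0, 0],
    [0, 0, 0, 0, 0, 0],
  ],
  squeeze=60,
)

```text
t: 32.47
eef_pos: [0.5026, -0.3136, 0.2643]
ee_rot: [3.141, 0.0, 0.035]
force: [0.3, -0.3, 1.1]
width: 0.0533
```

Request:
move_arm(
  deltas=[
    [0, 0, -6, 0, 0, 0],
    [0, 0, 0, 0, 0, 0],
    [0, 0, 0, 0, 0, 0],
    [0, 0, 0, 0, 0, 0],
    [0, 0, 0, 0, 0, 0],
  ],
  claw=255,
)

```text
t: 32.88
eef_pos: [0.5021, -0.314, 0.2581]
ee_rot: [3.141, -0.001, 0.034]
force: [-0.1, -0.1, 0.1]
width: 0.0253
```

Request:
move_arm(
  deltas=[
    [0, 0, 0, 0, 0, 0],
    [0, 0, 0, 0, 0, 0],
    [0, 0, 0, 0, 0, 0],
    [0, 0, 0, 0, 0, 0],
    [0, 0, 0, 0, 0, 0],
  ],
)

```text
t: 33.3
eef_pos: [0.502, -0.314, 0.2576]
ee_rot: [3.141, -0.0, 0.034]
force: [-1.3, 2.2, 4.8]
width: 0.0136
```

Request:
move_arm(
  deltas=[
    [0, 0, 3, 0, 0, 0],
    [0, 0, 5, 0, 0, 0],
    [0, 0, 8, 0, 0, 0],
    [0, 0, 10, 0, 0, 0],
    [0, 0, 10, 0, 0, 0],
  ],
)

```text
t: 33.72
eef_pos: [0.5019, -0.3139, 0.294]
ee_rot: [-3.141, 0.001, 0.034]
force: [0.6, -0.6, -6.4]
width: 0.0133
```

The caddy is held with no slip, and the 6.4 N weight fits 650 g. Next: lift, then a gentle carry.

Request:
move_arm(
  deltas=[
    [0, 0, 15, 0, 0, 0],
    [0, 0, 20, 0, 0, 0],
    [0, 0, 25, 0, 0, 0],
    [0, 0, 25, 0, 0, 0],
    [0, 0, 25, 0, 0, 0],
  ],
)

```text
t: 34.13
eef_pos: [0.5016, -0.3139, 0.4054]
ee_rot: [3.142, -0.001, 0.034]
force: [0.7, 0.2, -5.4]
width: 0.0139
```

Request:
move_arm(
  deltas=[
    [0, 0, 20, 0, 0, 0],
    [3, 3, 12, 0, 0, 0],
    [6, 6, 6, 0, 0, 0],
    [9, 9, 0, 0, 0, 0],
    [12, 12, 0, 0, 0, 0],
  ],
)

```text
t: 34.55
eef_pos: [0.532, -0.2833, 0.4412]
ee_rot: [-3.141, -0.0, 0.033]
force: [0.4, -0.0, -6.8]
width: 0.0134
```

Request:
move_arm(
  deltas=[
    [12, 12, 0, 0, 0, 0],
    [12, 12, 0, 0, 0, 0],
    [12, 12, 0, 0, 0, 0],
    [12, 12, 0, 0, 0, 0],
    [12, 12, 0, 0, 0, 0],
  ],
)

```text
t: 34.97
eef_pos: [0.5935, -0.2223, 0.4406]
ee_rot: [-3.142, 0.001, 0.035]
force: [-0.3, -1.2, -5.7]
width: 0.0135
```

Request:
move_arm(
  deltas=[
    [12, 12, 0, 0, 0, 0],
    [12, 12, 0, 0, 0, 0],
    [12, 12, 0, 0, 0, 0],
    [9, 9, 0, 0, 0, 0],
    [6, 6, 0, 0, 0, 0],
  ],
)

```text
t: 35.38
eef_pos: [0.6443, -0.1715, 0.441]
ee_rot: [-3.142, 0.0, 0.035]
force: [1.7, -0.7, -6.0]
width: 0.0134
```

Request:
move_arm(
  deltas=[
    [6, 6, 0, 0, 0, 0],
    [3, 3, 0, 0, 0, 0],
    [0, 0, 0, 0, 0, 0],
    [0, 0, 0, 0, 0, 0],
    [0, 0, 0, 0, 0, 0],
  ],
)

```text
t: 35.8
eef_pos: [0.6515, -0.1644, 0.4414]
ee_rot: [3.141, 0.0, 0.033]
force: [0.3, -1.1, -5.3]
width: 0.0136
```

Request:
move_arm(
  deltas=[
    [3, 6, 0, -1, 0, 0],
    [3, 9, 0, -2, 0, 0],
    [2, 12, 0, -2.5, 0, 0],
    [0, 14, 0, -2.5, 0, 0],
    [0, 13, 1, -2.5, 0, 0],
  ],
)

```text
t: 36.22
eef_pos: [0.6599, -0.1094, 0.4422]
ee_rot: [2.956, 0.006, 0.033]
force: [-0.1, -0.3, -6.0]
width: 0.0139
```

Request:
move_arm(
  deltas=[
    [0, 11, 2, -2, 0, 0],
    [0, 10, 2, -2, 0, 0],
    [0, 10, 1, -2, 0, 0],
    [0, 10, 1, -2, 0, 0],
    [0, 10, 0, -2, 0, 0],
  ],
)

```text
t: 36.63
eef_pos: [0.6599, -0.0583, 0.4488]
ee_rot: [2.782, 0.01, 0.032]
force: [-0.1, 0.4, -6.1]
width: 0.0136
```

Request:
move_arm(
  deltas=[
    [0, 10, 0, -2, 0, 0],
    [0, 10, 0, -2, 0, 0],
    [0, 6, 0, -1, 0, 0],
    [0, 0, 0, 0, 0, 0],
    [0, 0, 0, 0, 0, 0],
  ],
)

```text
t: 37.05
eef_pos: [0.6599, -0.0326, 0.4483]
ee_rot: [2.698, 0.014, 0.031]
force: [0.5, 0.5, -5.6]
width: 0.0134
```

```bash
python3 - <<'E'
from h import *
s=arm.get_state(); print(s['eef_pos'].round(4),s['ee_rot'].round(3),s['q'].round(2),s['force'].round(1),s['width'])
f=arm.grab_frame('top')[:,:,::-1].copy(); w=arm.grab_frame('scene')[:,:,::-1]
cv2.imwrite('pics/v9.png',np.hstack([cv2.resize(f[120:270,240:400],(400,375)),cv2.resize(w[90:280,140:340],(395,375))]))
E
```

```text
[ 0.6599 -0.0326  0.4483] [2.698 0.014 0.031] [ 0.35  0.32 -0.16  0.44 -1.28  1.09] [ 0.5  0.5 -5.6] 0.01336784216279396
```

View pics/v9.png

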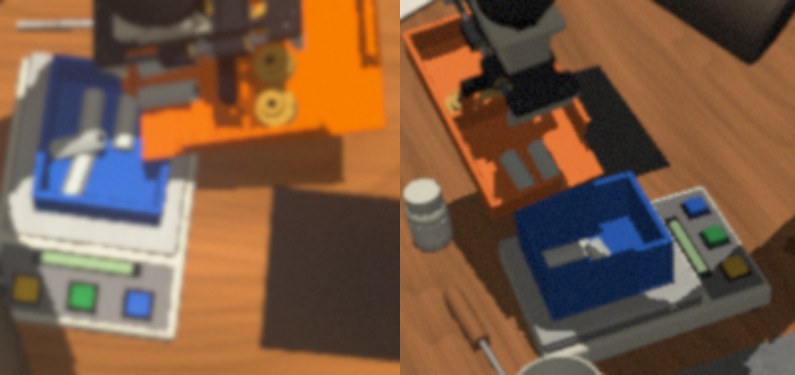

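One bar is already in the bin. The other two rest at the +y wall at about (165,80), and the nuts sit safely at the divider. Now I'll pitch towards the spout corner.

Request:
move_arm(
  deltas=[
    [-2, 0, 2, 0, -1, 0],
    [-5, 0, 2, 0, -2, 0],
    [-7, 0, 2, 0, -2, 0],
    [-8, 0, 1, 0, -2, 0],
    [-8, 0, 1, 0, -2, 0],
  ],
)

```text
t: 37.57
eef_pos: [0.6295, -0.0336, 0.4567]
ee_rot: [2.693, -0.145, 0.03]
force: [-0.0, 0.3, -5.8]
width: 0.0134
```

Request:
move_arm(
  deltas=[
    [-8, 0, 0, 0, -2, 0],
    [-9, 0, 0, 0, -2, 0],
    [-10, 0, 0, 0, -2, 0],
    [-10, 0, 0, 0, -2, 0],
    [-9, 0, 0, 0, -2, 0],
  ],
)

```text
t: 37.98
eef_pos: [0.5829, -0.0336, 0.4566]
ee_rot: [2.687, -0.32, 0.031]
force: [0.4, 0.2, -4.9]
width: 0.0134
```

Request:
move_arm(
  deltas=[
    [-8, 0, 0, 0, -2, 0],
    [-5, 0, 0, 0, -1, 0],
    [0, 0, 0, 0, 0, 0],
    [0, 0, 0, 0, 0, 0],
    [0, 0, 0, 0, 0, 0],
  ],
)

```text
t: 38.4
eef_pos: [0.5712, -0.0332, 0.4568]
ee_rot: [2.685, -0.37, 0.032]
force: [0.4, -0.3, -4.1]
width: 0.0137
```

```bash
python3 - <<'E'
from h import *
s=arm.get_state(); print(s['eef_pos'].round(4),s['ee_rot'].round(3),s['q'].round(2),s['force'].round(1),s['width'])
f=arm.grab_frame('top')[:,:,::-1].copy(); cv2.imwrite('pics/t10.png',f);w=arm.grab_frame('scene')[:,:,::-1]
cv2.imwrite('pics/v10.png',np.hstack([cv2.resize(f[120:270,240:400],(400,375)),cv2.resize(w[90:280,140:340],(395,375))]))
E
```

```text
[ 0.5712 -0.0332  0.4568] [ 2.685 -0.37   0.032] [ 0.39  0.06 -0.58  0.74 -0.9   0.66] [ 0.4 -0.3 -4.1] 0.013726346571766234
```

View pics/v10.png

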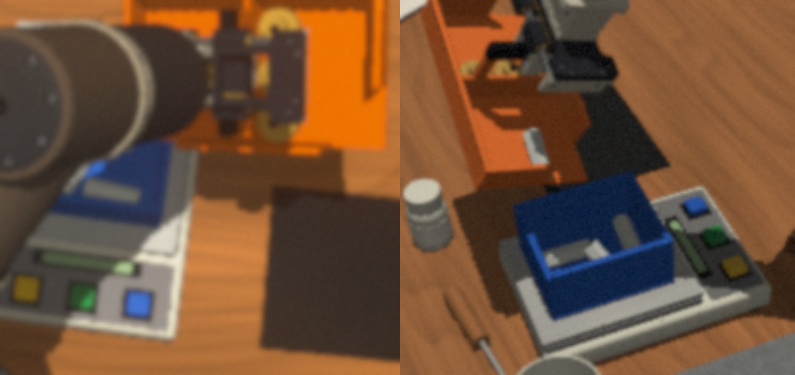

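One bar is left, near the spout. I'll add roll.

Request:
move_arm(
  deltas=[
    [0, 6, 0, -2, 0, 0],
    [0, 9, 0, -2, 0, 0],
    [0, 10, 0, -2, 0, 0],
    [0, 10, 0, -2, 0, 0],
    [0, 9, 0, -2, 0, 0],
  ],
)

```text
t: 38.92
eef_pos: [0.5716, 0.0118, 0.4563]
ee_rot: [2.497, -0.358, 0.1]
force: [0.1, -0.1, -4.3]
width: 0.0136
```

Request:
move_arm(
  deltas=[
    [0, 3, 0, -1, -1, 0],
    [0, 0, 0, 0, -1, 0],
    [0, 0, 0, 0, 0, 0],
    [0, 0, 0, 0, 0, 0],
    [0, 0, 0, 0, 0, 0],
  ],
)

```text
t: 39.33
eef_pos: [0.571, 0.0137, 0.4564]
ee_rot: [2.476, -0.39, 0.106]
force: [-0.1, -0.9, -4.1]
width: 0.0133
```

```bash
python3 - <<'E'
from h import *
s=arm.get_state(); print(s['eef_pos'].round(4),s['ee_rot'].round(3),s['q'].round(2),s['force'].round(1),s['width'])
w=arm.grab_frame('scene')[:,:,::-1]
cv2.imwrite('pics/v11.png',cv2.resize(w[90:280,140:340],(600,570)))
for cam in('scene',): print([(round(d['score'],2),np.round(d['xy'])) for d in arm.spot_in('bar0',cam)[:8]],[(round(d['score'],2),np.round(d['xy'])) for d in arm.spot_in('nut0',cam)[:8]])
E
```

```text
[0.571  0.0137 0.4564] [ 2.476 -0.39   0.106] [ 0.48  0.09 -0.64  0.94 -1.01  0.47] [-0.1 -0.9 -4.1] 0.013336292608046491
[(0.56, array([220., 301.]))] [(0.53, array([194., 122.]))]
```

View pics/v11.png

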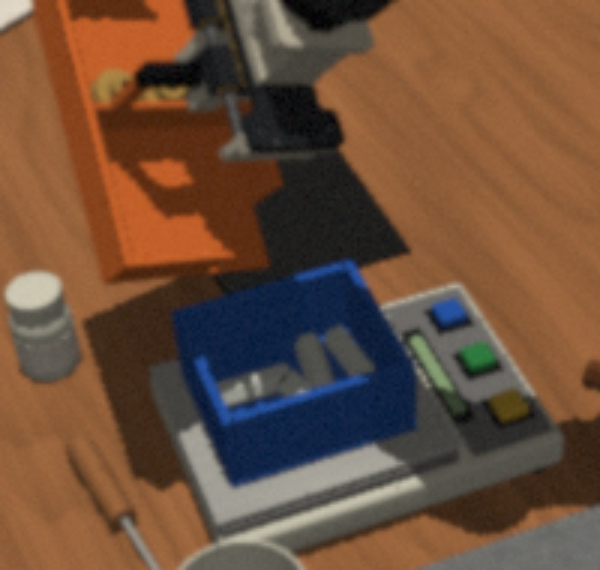

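The standoff bay is empty and the nuts are at the divider, around (110,85). Now I'll work out the levelling path.

```bash
python3 - <<'E'
from h import *
s=arm.get_state(); R0=R.from_euler('xyz',s['ee_rot']); p0=np.array(s['eef_pos']); L=np.array([0,0,.1593])
h=p0+R0.apply(L); print('handle',h.round(4))
f=arm.grab_frame('top')[:,:,::-1].copy(); cv2.imwrite('pics/t12.png',f)
print([(d['score'],np.round(d['xy']),px2w('top',d['xy'],.0)[0].round(3)) for d in arm.spot_point('mat_caddy','top')[:2]])
ms=arm.masks_of('mat_caddy','top')
V=f.max(2)<60; m=np.zeros(V.shape,np.uint8); m[185:275,340:455]=V[185:275,340:455]
print(fit('top',m>0,box(.19,.29,0,.003),[.486,-.326,-.06]))
if ms: print(ms[0]['score'],fit('top',ms[0]['pixels'],box(.19,.29,0,.003),[.486,-.326,-.06]))
up=R.from_euler('xyz',[np.pi,0,.034]); mid=R.from_rotvec([-np.radians(30),0,0])*up
Rp,pp=R0,p0
for name,Rt,ht,n in (('mid',mid,h+[0,-.02,.04],5),('up',up,h+[0,-.08,.06],6)):
    v=(Rt*Rp.inv()).as_rotvec(degrees=True); pt=ht-Rt.apply(L); print(name,((pt-pp)*1000).round(),v.round(1),'TCP',pt.round(3)); Rp,pp=Rt,pt
E
```

```text
handle [ 0.6289 -0.079   0.3406]
[(0.73, array([395., 229.]), array([ 0.492, -0.323,  0.   ]))]
(array([ 0.5225, -0.3094, -0.8345]), np.float64(0.531))
0.71 (array([ 0.4867, -0.3265, -0.0875]), np.float64(0.044))
mid [ 58. -33.  62.] [ 6.5 23.8 -2.8] TCP [ 0.629 -0.019  0.519]
up [   0. -140.   41.] [30.  0.  0.] TCP [ 0.629 -0.159  0.56 ]
```

Request:
move_arm(
  deltas=[
    [6, -3, 12, 0.7, 2.5, -0.3],
    [12, -7, 12, 1.3, 5, -0.6],
    [14, -8, 13, 1.6, 6, -0.7],
    [14, -8, 13, 1.6, 6, -0.7],
    [12, -7, 12, 1.3, 4.3, -0.5],
  ],
)

```text
t: 40.05
eef_pos: [0.6296, -0.0186, 0.5192]
ee_rot: [2.623, 0.022, 0.032]
force: [0.6, 0.2, -3.5]
width: 0.0137
```

Request:
move_arm(
  deltas=[
    [0, -8, 5, 2, 0, 0],
    [0, -12, 5, 3, 0, 0],
    [0, -16, 5, 3.5, 0, 0],
    [0, -18, 5, 4, 0, 0],
    [0, -18, 5, 4, 0, 0],
  ],
)

```text
t: 40.47
eef_pos: [0.629, -0.0913, 0.5433]
ee_rot: [2.91, 0.008, 0.036]
force: [0.3, -0.4, -3.9]
width: 0.0135
```

Request:
move_arm(
  deltas=[
    [0, -18, 5, 4, 0, 0],
    [0, -18, 5, 4, 0, 0],
    [0, -16, 5, 3.5, 0, 0],
    [0, -12, 0, 2, 0, 0],
    [0, -4, 0, 0, 0, 0],
  ],
)

```text
t: 40.88
eef_pos: [0.6288, -0.1612, 0.559]
ee_rot: [-3.139, -0.002, 0.033]
force: [0.3, -0.8, -4.8]
width: 0.0136
```

Request:
move_arm(
  deltas=[
    [0, 0, 0, 0, 0, 0],
    [0, 0, 0, 0, 0, 0],
    [0, 0, 0, 0, 0, 0],
    [0, 0, 0, 0, 0, 0],
    [0, 0, 0, 0, 0, 0],
  ],
)

```text
t: 41.3
eef_pos: [0.629, -0.158, 0.5581]
ee_rot: [-3.141, -0.0, 0.037]
force: [-0.2, -0.2, -4.1]
width: 0.0139
```

Request:
move_arm(
  deltas=[
    [-3, -4, -5, 0, 0, -0.5],
    [-6, -7, -10, 0, 0, -0.5],
    [-9, -10, -15, 0, 0, -0.5],
    [-11, -13, -15, 0, 0, -0.5],
    [-11, -13, -15, 0, 0, -0.5],
  ],
)

```text
t: 41.72
eef_pos: [0.5883, -0.206, 0.4972]
ee_rot: [-3.141, -0.001, -0.008]
force: [1.3, -0.8, -3.6]
width: 0.0138
```

Request:
move_arm(
  deltas=[
    [-11, -13, -15, 0, 0, -0.5],
    [-11, -13, -15, 0, 0, -0.5],
    [-11, -13, -15, 0, 0, -0.5],
    [-11, -13, -15, 0, 0, -0.5],
    [-11, -13, -15, 0, 0, -0.5],
  ],
)

```text
t: 42.13
eef_pos: [0.533, -0.2714, 0.4224]
ee_rot: [-3.141, -0.001, -0.052]
force: [-0.0, 0.2, -4.9]
width: 0.0133
```

Request:
move_arm(
  deltas=[
    [-11, -13, -15, 0, 0, -0.5],
    [-11, -13, -15, 0, 0, -0.5],
    [-11, -13, -10, 0, 0, 0],
    [-9, -10, -5, 0, 0, 0],
    [-6, -7, 0, 0, 0, 0],
  ],
)

```text
t: 42.55
eef_pos: [0.4846, -0.3276, 0.377]
ee_rot: [-3.14, 0.001, -0.07]
force: [-0.4, -0.5, -3.8]
width: 0.0133
```

Request:
move_arm(
  deltas=[
    [0, 0, 0, 0, 0, 0],
    [0, 0, 0, 0, 0, 0],
    [0, 0, 0, 0, 0, 0],
    [0, 0, 0, 0, 0, 0],
    [0, 0, 0, 0, 0, 0],
  ],
)

```text
t: 42.97
eef_pos: [0.4864, -0.3266, 0.3787]
ee_rot: [-3.141, -0.002, -0.069]
force: [0.1, -0.7, -4.1]
width: 0.0135
```

Right above the mat centre. Lowering.

Request:
move_arm(
  deltas=[
    [0, 0, -15, 0, 0, 0],
    [0, 0, -25, 0, 0, 0],
    [0, 0, -25, 0, 0, 0],
    [0, 0, -25, 0, 0, 0],
    [0, 0, -15, 0, 0, 0],
  ],
)

```text
t: 43.38
eef_pos: [0.4856, -0.3263, 0.2709]
ee_rot: [-3.14, 0.001, -0.069]
force: [-0.7, 0.2, -4.4]
width: 0.0136
```

Request:
move_arm(
  deltas=[
    [0, 0, -7, 0, 0, 0],
    [0, 0, -3, 0, 0, 0],
    [0, 0, 0, 0, 0, 0],
    [0, 0, 0, 0, 0, 0],
    [0, 0, 0, 0, 0, 0],
  ],
)

```text
t: 43.8
eef_pos: [0.4866, -0.3271, 0.2646]
ee_rot: [3.141, -0.003, -0.069]
force: [0.3, 0.2, -4.5]
width: 0.0136
```

Request:
move_arm(
  deltas=[
    [0, 0, -2, 0, 0, 0],
    [0, 0, -2, 0, 0, 0],
    [0, 0, -1, 0, 0, 0],
    [0, 0, 0, 0, 0, 0],
    [0, 0, 0, 0, 0, 0],
  ],
)

```text
t: 44.22
eef_pos: [0.4859, -0.327, 0.2583]
ee_rot: [-3.141, -0.001, -0.07]
force: [0.1, -0.4, -4.3]
width: 0.0136
```

Request:
move_arm(
  deltas=[
    [0, 0, -1, 0, 0, 0],
    [0, 0, -0.5, 0, 0, 0],
    [0, 0, 0, 0, 0, 0],
    [0, 0, 0, 0, 0, 0],
    [0, 0, 0, 0, 0, 0],
  ],
)

```text
t: 44.63
eef_pos: [0.4861, -0.327, 0.2576]
ee_rot: [-3.141, -0.002, -0.069]
force: [-2.7, 1.8, 6.0]
width: 0.0138
```

Request:
move_arm(
  deltas=[
    [0, 0, 0, 0, 0, 0],
    [0, 0, 0, 0, 0, 0],
    [0, 0, 0, 0, 0, 0],
    [0, 0, 0, 0, 0, 0],
    [0, 0, 0, 0, 0, 0],
  ],
  claw=100,
)

```text
t: 45.05
eef_pos: [0.486, -0.327, 0.2567]
ee_rot: [-3.141, -0.001, -0.069]
force: [-0.8, 0.1, 0.4]
width: 0.0415
```

Request:
move_arm(
  deltas=[
    [0, 0, 10, 0, 0, 0],
    [0, 0, 25, 0, 0, 0],
    [0, 0, 35, 0, 0, 0],
    [0, 0, 38, 0, 0, 0],
    [0, 0, 30, 0, 0, 0],
  ],
)

```text
t: 45.47
eef_pos: [0.4859, -0.3271, 0.3984]
ee_rot: [3.141, -0.003, -0.069]
force: [1.5, -0.6, 0.2]
width: 0.053
```

Request:
move_arm(
  deltas=[
    [-20, 35, 10, 0, 0, 0],
    [-20, 38, 0, 0, 0, 0],
    [0, 38, 0, 0, 0, 0],
    [0, 38, 0, 0, 0, 0],
    [0, 38, 0, 0, 0, 0],
  ],
  claw=255,
)

```text
t: 45.88
eef_pos: [0.4456, -0.1399, 0.406]
ee_rot: [-3.141, -0.003, -0.07]
force: [1.8, 0.2, -0.7]
width: 0.0255
```

Request:
move_arm(
  deltas=[
    [0, 38, 0, 0, 0, 0],
    [0, 38, 0, 0, 0, -1],
    [0, 38, 0, 0, 0, -1],
    [0, 20, 0, 0, 0, 0],
    [0, 0, 0, 0, 0, 0],
  ],
)

```text
t: 46.3
eef_pos: [0.4465, -0.0042, 0.4059]
ee_rot: [-3.14, -0.003, -0.101]
force: [0.2, -0.1, 0.3]
width: 0.0003
```

```bash
python3 - <<'E'
from h import *
s=arm.get_state(); print(s['eef_pos'].round(4),s['ee_rot'].round(3),s['q'].round(2),s['force'].round(1),s['width'])
f=arm.grab_frame('top')[:,:,::-1].copy(); cv2.imwrite('pics/t13.png',f); w=snap('wrist','w13.png')[:,:,::-1]; sc=snap('scene','s13.png')[:,:,::-1]
hsv=cv2.cvtColor(f,cv2.COLOR_BGR2HSV); H,S,V=cv2.split(hsv); o=np.zeros(H.shape,bool); o[185:275,335:460]=((H>3)&(H<16)&(S>200)&(V>130))[185:275,335:460]
o=cv2.morphologyEx(o.astype(np.uint8),cv2.MORPH_OPEN,np.ones((3,3)))>0
print('caddy',fit('top',o,box(.15,.25,.003,.048),[.487,-.3265,-.07]))
m=arm.masks_of('bin','scene')[0]['pixels']; print('bin',fit('scene',m,box(.16,.14,.06,.135),[.615,.009,-.11]))
a=cv2.resize(w,(400,300)); b=cv2.resize(sc[90:280,140:340],(395,375)); c=cv2.resize(f[180:280,330:460],(390,300))
im=np.zeros((600,795,3),np.uint8); im[:300,:400]=a; im[300:600,:390]=c; im[:375,400:]=b; cv2.imwrite('pics/v13.png',im)
E
```

```text
[ 0.4465 -0.0042  0.4059] [-3.14e+00 -3.00e-03 -1.01e-01] [ 0.43 -0.03 -0.46 -0.   -1.14  1.04] [ 0.2 -0.1  0.3] 0.00031284042927402306
caddy (array([ 0.4867, -0.3281, -0.0863]), np.float64(0.066))
bin (array([ 0.6156,  0.0062, -0.1125]), np.float64(0.017))
```

View pics/v13.png

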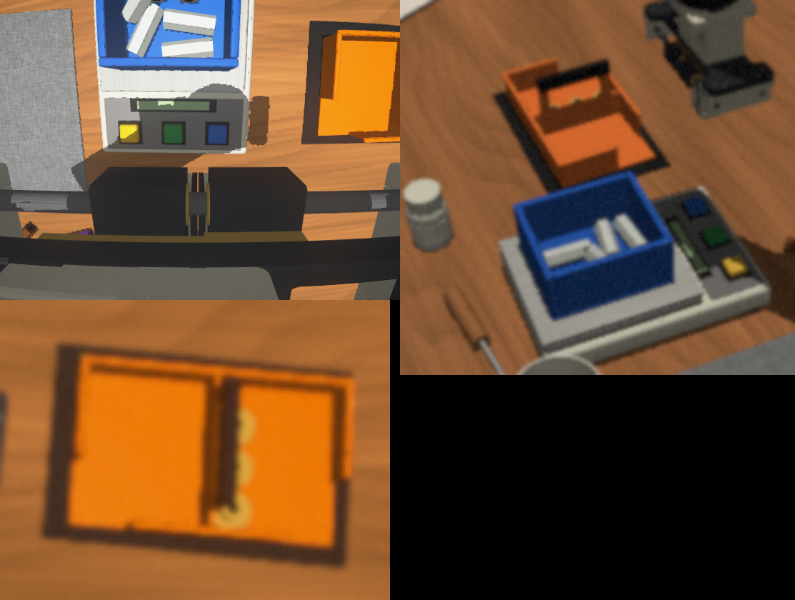

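Request:
move_arm(
  deltas=[
    [30, 0, 20, 0, 0, 0],
    [30, 0, 20, 0, 0, 0],
    [30, 0, 20, 0, 0, 0],
    [0, 0, 0, 0, 0, 0],
    [0, 0, 0, 0, 0, 0],
  ],
)

```text
t: 46.92
eef_pos: [0.5378, -0.0083, 0.4648]
ee_rot: [-3.141, -0.001, -0.107]
force: [-0.2, 0.0, -0.9]
width: 0.0001
```

```bash
python3 - <<'E'
from h import *
w=snap('wrist','w14.png')
print([(round(d['score'],2),np.round(d['xy'])) for d in arm.spot_in('bar0','wrist')[:9]])
for k in ('tare_top','count_top','print_top'):
    print(k,[(round(d['score'],2),np.round(d['xy'],1),px2w('wrist',d['xy'],.055)[0].round(4)) for d in arm.spot_point(k,'wrist')[:3]])
E
```

```text
[(0.93, array([271., 164.])), (0.92, array([271., 132.])), (0.66, array([219., 112.]))]
tare_top []
count_top [(0.73, array([525. , 194.9]), array([ 0.4855, -0.308 ,  0.055 ]))]
print_top []
```

View pics/w14.png

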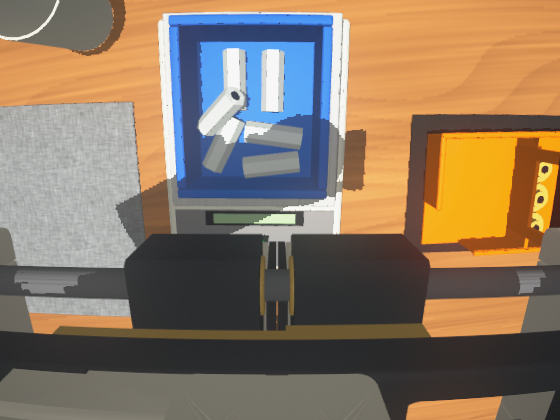

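All six standoffs are in the bin and below the rim, and the nuts are in their bay around (543,195). Now the count key.

Request:
move_arm(
  deltas=[
    [-29, 11, -20, 0, 0, 0],
    [-29, 11, -36, 0, 0, 0],
    [-28, 11, -38, 0, 0, 0],
    [0, 0, -38, 0, 0, 0],
    [0, 0, -38, 0, 0, 0],
  ],
)

```text
t: 47.58
eef_pos: [0.4561, 0.023, 0.3044]
ee_rot: [-3.139, -0.004, -0.102]
force: [0.9, 0.3, -0.9]
width: 0.0004
```

Request:
move_arm(
  deltas=[
    [0, 0, -25, 0, 0, 0],
    [0, 0, -15, 0, 0, 0],
    [0, 0, 0, 0, 0, 0],
    [0, 0, 0, 0, 0, 0],
    [0, 0, 0, 0, 0, 0],
  ],
)

```text
t: 48.0
eef_pos: [0.4583, 0.0232, 0.2657]
ee_rot: [-3.14, -0.002, -0.104]
force: [-0.1, 0.4, -0.4]
width: 0.0002
```

Request:
move_arm(
  deltas=[
    [-6, 1, -10, 0, 0, 0],
    [0, 0, -12, 0, 0, 0],
    [0, 0, -8, 0, 0, 0],
    [0, 0, 0, 0, 0, 0],
    [0, 0, 0, 0, 0, 0],
  ],
)

```text
t: 48.42
eef_pos: [0.4524, 0.0241, 0.2352]
ee_rot: [-3.141, -0.002, -0.104]
force: [-0.2, -0.9, 1.5]
width: 0.0005
```

Request:
move_arm(
  deltas=[
    [0, 0, -2, 0, 0, 0],
    [0, 0, -2, 0, 0, 0],
    [0, 0, -2, 0, 0, 0],
    [0, 0, -1.5, 0, 0, 0],
    [0, 0, 0, 0, 0, 0],
  ],
)

```text
t: 48.83
eef_pos: [0.4527, 0.0243, 0.2282]
ee_rot: [-3.141, -0.003, -0.104]
force: [-3.4, 0.6, 14.9]
width: -0.0
```

Request:
move_arm(
  deltas=[
    [0, 0, 10, 0, 0, 0],
    [0, 0, 20, 0, 0, 0],
    [-4, -30, 5, 0, 0, 0],
    [-5, -31, 0, 0, 0, 0],
    [0, 0, 0, 0, 0, 0],
  ],
)

```text
t: 49.25
eef_pos: [0.4416, -0.0398, 0.2621]
ee_rot: [-3.141, 0.0, -0.106]
force: [-0.4, -0.8, -0.8]
width: 0.0002
```

Request:
move_arm(
  deltas=[
    [0, 0, -10, 0, 0, 0],
    [0, 0, -12, 0, 0, 0],
    [0, 0, -6, 0, 0, 0],
    [0, 0, 0, 0, 0, 0],
    [0, 0, 0, 0, 0, 0],
  ],
)

```text
t: 49.67
eef_pos: [0.4429, -0.037, 0.2338]
ee_rot: [3.141, 0.0, -0.104]
force: [0.1, -0.6, 0.1]
width: 0.0005
```

Request:
move_arm(
  deltas=[
    [0, 0, -2, 0, 0, 0],
    [0, 0, -2, 0, 0, 0],
    [0, 0, -2, 0, 0, 0],
    [0, 0, 0, 0, 0, 0],
    [0, 0, 0, 0, 0, 0],
  ],
)

```text
t: 50.08
eef_pos: [0.4432, -0.0368, 0.2284]
ee_rot: [-3.141, -0.002, -0.104]
force: [-1.3, 0.9, 6.0]
width: 0.0001
```

Request:
move_arm(
  deltas=[
    [0, 0, -1, 0, 0, 0],
    [0, 0, -0.5, 0, 0, 0],
    [0, 0, 0, 0, 0, 0],
    [0, 0, 0, 0, 0, 0],
    [0, 0, 0, 0, 0, 0],
  ],
)

```text
t: 50.5
eef_pos: [0.4432, -0.0368, 0.228]
ee_rot: [-3.141, -0.002, -0.104]
force: [-7.7, 2.1, 23.1]
width: 0.0003
```

Request:
move_arm(
  deltas=[
    [0, 0, 10, 0, 0, 0],
    [0, 0, 25, 0, 0, 0],
    [0, 0, 36, 0, 0, 0],
    [0, 0, 38, 0, 0, 0],
    [0, 0, 30, 0, 0, 0],
  ],
)

```text
t: 50.92
eef_pos: [0.443, -0.037, 0.3683]
ee_rot: [-3.14, -0.003, -0.104]
force: [1.3, -0.0, 0.8]
width: 0.0004
```

Request:
move_arm(
  deltas=[
    [0, 0, 0, 0, 0, 0],
    [0, 0, 0, 0, 0, 0],
    [0, 0, 0, 0, 0, 0],
    [0, 0, 0, 0, 0, 0],
    [0, 0, 0, 0, 0, 0],
  ],
)

```text
t: 51.33
eef_pos: [0.4427, -0.037, 0.3644]
ee_rot: [3.141, 0.001, -0.104]
force: [0.3, -0.2, -1.4]
width: 0.0006
```

```bash
python3 - <<'E'
from h import *
s=arm.get_state(); print(s['eef_pos'].round(4),s['force'].round(1),s['t'])
arm.grab_frame('scene'); m=arm.masks_of('bin','scene')[0]['pixels']; print('bin',fit('scene',m,box(.16,.14,.06,.135),[.615,.009,-.11]))
arm.grab_frame('top'); print('caddy',[(round(d['score'],2),px2w('top',d['xy'],.003)[0].round(3)) for d in arm.spot_point('caddy','top')[:1]],'jar',[px2w('top',d['xy'],0)[0].round(3) for d in arm.spot_point('jar','top')[:1]],'cup',[px2w('top',d['xy'],0)[0].round(3) for d in arm.spot_point('cup','top')[:1]])
print(arm.job_done())
E
```

```text
[ 0.4427 -0.037   0.3644] [ 0.3 -0.2 -1.4] 51.3333
bin (array([ 0.6157,  0.0059, -0.1111]), np.float64(0.013))
caddy [(0.63, array([ 0.486, -0.33 ,  0.003]))] jar [array([ 0.773, -0.21 ,  0.   ])] cup [array([0.761, 0.206, 0.   ])]
the job is handed in; nothing more can be done
None
```

The job is done and handed in at 51 s; `arm.job_done()` reports no verdict.

I stood the bin on the platform and pressed tare while it was empty. I picked the three loose standoffs into the bin by hand, then tipped the caddy over its standoff spout so its three standoffs went in as well. After setting the caddy back on its mat, I pressed count and then print.

Last checks:
- **Standoffs:** the close picture before the count press showed six in the bin, below the rim; one leaned on another.
- **Bin:** it is about 3 mm from the platform centre, with its yaw matching the scale's.
- **Caddy:** it is within about 5 mm of the mat centre. All three nuts were in their bay when I last looked, before the key presses.
- **Keys:** the contact force passed 14 N on each, against 5 N needed. The key travel itself was not read.
- **Cup and jar:** they were within about 10 mm of where they started, which is about as well as the camera can tell.
- **Screwdriver:** the networks never detected it. It was in place in the pictures, and I did not touch it.

No check failed. The one disagreement was a colour-threshold fit of the black mat that gave a wrong pose; I dropped it because the network mask and the corner reading agreed with each other.

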